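Load the spatula wash cassette and lock its keeper bar

ROBOT

A 6-joint arm with a two-finger parallel gripper is mounted at the origin on a cart in front of the work surface, level with it; the furniture and walls round the work are solid. World frame = base frame: x ahead of the robot, y to its left, z up, the work surface at z = 0. Lengths are in m, angles in rad, forces in N, time in s.
With the tool pointing down it reaches from about 0.25 to 0.725 m from the base axis. Payload 4 kg.
Tool frame: the origin (TCP) lies between the finger pads; the fingertips stand 17 mm ahead of it and the grasp point (between the pads) lies 2 mm behind it (env.nose_length is the z of the fingertips in the tool frame, in m); z points along the fingers, y is the direction in which the jaws open and shut (so a half turn about z gives the same grasp; the last joint's range is limited). The gripper opens to 85 mm and grips with 20 to 120 N. Pads are 22 mm wide; open, the fingers measure 114 mm over their backs; the gripper's body (76 mm by 85 mm) begins 54 mm behind the grasp point. The pads swing forward as they close: fully open they stand 13 mm farther back than shut.
Start: joints at [1.28, 0.241, 0.005, 1.335, 0, 1.571], TCP at [0.143, 0.479, 0.248] pointing down, gripper open.
Joint ranges: [-2.72, 2.72], [-1.05, 1.87], [-1.09, 1.28], [-1.99, 2.15], [-1.42, 1.44], [-3.14, 3.14]. Speed limits (rad/s): [2.79, 2.79, 3.14, 3.14, 3.14, 3.14].

INTERFACE

Orientations are given as a rotation vector (axis times angle).
In Python, from bench import env, cams, ticket, finder gives the robot as it stands. The module is installed in compiled form; this text tells all that it offers.
- The arm moves only by the tool apply_moves, never from a script. Its argument "deltas" is a list of rows, each a list of 6 numbers: the shift along the world's x, y, z normalised to -1 to 1, where 1 is 500 mm, then the turn, a rotation vector about the world's x, y, z normalised to -1 to 1, where 1 is pi rad. A call has 1 to 8 rows; each row is the pose to reach, as a shift and turn from the pose commanded when the call began, turning the shorter way round; what a row does not reach only later rows make up. A row lasts 1/8 s, in which the tool goes at most 62.5 mm and 10.7 degrees, less where a joint would pass 70% of its speed; a pose out of reach is approached as far as the arm can. A call with a number of a shift or a turn outside -1 to 1 is refused whole. A call with a gripper value outside its range is refused whole. "gripper" is the closure, from 0 (fully open) to 1 (shut), set as the call begins (left out, the last holds). The fingers move at their own pace and stop on an object; "force" is the grip in N (left out, the last holds). Time passes only in rows, so rows that repeat a pose let the fingers close. It gives the time, the measured TCP pose, the force and the opening at its end, in the units of the state.
- env.observe(): the state, without advancing time (a new reading comes with each control period).
- cams.grab_frame(name): name is "scene" or "top"; returns (picture, depth): 480x640x3 uint8, red, green, blue; 480x640 float32, m along the optical axis (not along the pixel's ray), 0 where there is no reading.
- cams.camera_info(name): a dict with "intrinsics" (3x3 intrinsics, pixels), "world_to_cam" (4x4, takes a point from world to camera coordinates). Camera axes: x right, y down, z forward; pixel columns grow to the right and rows downward; lengths in m; the calibration is good to about 2 mm. A picture is of the moment at which its call begins. camera_info takes no time and is no camera call.
- ticket.close_job(): hands the job in, once; it reports no verdict.
Trained networks look in the newest picture that a camera, given by its name, has taken for a name from the list of things; names that differ only in an ending like _2 or _b are one class to them, and where a whole thing is asked for, a point or a joint stands for the part that bears it (a point fixed in the world has none). Each returns a list of dicts, best first, with "score" (0 to 1); they miss things now and then, are a little off and sometimes report something else, mostly with a low value. They report only what shows in the picture. A call takes as long as a camera call.
- finder.silhouettes(camera, target): "pixels" (480x640 bool, what is visible of it) and "rect" ([left, top, right, bottom] in pixels, round what is visible of it).
The state is a dict: "time_s": time; "joints": joint angles; "qd": joint speeds; "joint_efforts": joint torques, N m; "position": TCP position; "eef_rot": TCP orientation; "force": force on the tool from outside, world axes, zero at the start; "wrist_torque": the same for the moment, N m; "opening": opening from 0.0 (shut) to 1.0 (fully open).
Only numpy, scipy, OpenCV 4.12 (cv2) and the standard library are available. Lean on these libraries where they do the work, as an engineer would, in place of code of your own. Each camera call takes 0.05 s, during which the arm holds its last target. There are 200 camera calls.

TASK

Get the wash cassette ready for the washer: turn its black ball knob to swing the keeper bar fully open (by the knob only, as the thin bar bends if pushed), take out the short spatula that was left in it and lay it flat on the bare bench, and lay every 180 mm spatula (the size that fits the lanes end to end) flat in a lane of its own, handle down in the narrow notch and blade in the wide one. Then turn the knob back until the bar is fully home across the handles; the longer and shorter spatulas stay flat on the bare bench outside the cassette, and the glassware and cups round about are left alone.

Things in the scene. Friction and masses are not known exactly. Their poses are not given: they have to be found in the camera images.
- cassette: Steel wash cassette, fixed: open tray, floor 5 mm above the bench, rims 20 mm high. Origin on the bench under the middle of its four lanes; +x along the lanes toward the blade end, +y toward the keeper post. Inner walls at x = -95, +95, y = -115, +150 mm. A 180 mm spatula lies level in a lane with 5 mm spare at each end, 2.5 mm either side of the handle; a 210 mm one does not go in.
- lane_0 (a point): Lane 0, at y = 72 mm of the cassette (0 is nearest the post): where the origin of a spatula laid in it lies, 14 mm up. It is a notch in each of two white rails 10 mm thick, teeth 20 mm up: at x = -75 mm 19 mm wide for the handle (no blade enters), sill 9 mm up; at x = +55 mm 28 mm wide for the blade, sill 12.5 mm up. Lanes are 48 mm apart: let go with fingers open 40 mm at most.
- lane_1 (a point): Lane 1, at y = 24 mm of the cassette (0 is nearest the post): where the origin of a spatula laid in it lies, 14 mm up. It is a notch in each of two white rails 10 mm thick, teeth 20 mm up: at x = -75 mm 19 mm wide for the handle (no blade enters), sill 9 mm up; at x = +55 mm 28 mm wide for the blade, sill 12.5 mm up. Lanes are 48 mm apart: let go with fingers open 40 mm at most.
- lane_2 (a point): Lane 2, at y = -24 mm of the cassette (0 is nearest the post): where the origin of a spatula laid in it lies, 14 mm up. It is a notch in each of two white rails 10 mm thick, teeth 20 mm up: at x = -75 mm 19 mm wide for the handle (no blade enters), sill 9 mm up; at x = +55 mm 28 mm wide for the blade, sill 12.5 mm up. Lanes are 48 mm apart: let go with fingers open 40 mm at most.
- lane_3 (a point): Lane 3, at y = -72 mm of the cassette (0 is nearest the post): where the origin of a spatula laid in it lies, 14 mm up. It is a notch in each of two white rails 10 mm thick, teeth 20 mm up: at x = -75 mm 19 mm wide for the handle (no blade enters), sill 9 mm up; at x = +55 mm 28 mm wide for the blade, sill 12.5 mm up. Lanes are 48 mm apart: let go with fingers open 40 mm at most.
- keeper (a joint): Ball knob with hub and keeper bar, turning about an upright post. rad: 0 = home on its stop, bar across the handles over the handle rail (pointing along the cassette's -y); 1.65 = open stop (bar pointing along +x, clear of the lanes). Opens counter-clockwise from above; stiff (0.2 N m: grip the ball with 50 N or more), no spring, stays where it is left.
- bar_end (a point): Free end of the keeper bar, on its underside, 25 mm above the bench (6 mm over well-laid handles), 212 mm from the pivot. The bar is thin dark flat steel 14 x 5 mm. It bends if pushed: turn it by the knob only.
- knob (a point): Centre of the smooth black ball knob, 38 mm in diameter, on the keeper bar's pivot (cassette x = -75, y = +127 mm), turning with the bar, 55 mm above the bench. Fingers closing above or below its widest part slip off. Below it: a 12 mm neck, and from 31 mm above the bench down a 28 mm hub and the bar.
- spatula_0: The size for the cassette (3 or 4 are there, rest None). Spatula, 180 mm long: black handle 85 x 14 mm, 10 thick; steel blade 95 x 22 mm, 2 thick, in its mid-plane. Origin: middle of the whole length and of the thickness (5 mm up as it lies on the bench); +x to the blade tip; either face may be up. Handle from x = -90 to -5 mm; balance point x = -24 mm: grip there across the 14 mm. 45 g.
- spatula_1: The size for the cassette (3 or 4 are there, rest None). Spatula, 180 mm long: black handle 85 x 14 mm, 10 thick; steel blade 95 x 22 mm, 2 thick, in its mid-plane. Origin: middle of the whole length and of the thickness (5 mm up as it lies on the bench); +x to the blade tip; either face may be up. Handle from x = -90 to -5 mm; balance point x = -24 mm: grip there across the 14 mm. 45 g.
- spatula_2: The size for the cassette (3 or 4 are there, rest None). Spatula, 180 mm long: black handle 85 x 14 mm, 10 thick; steel blade 95 x 22 mm, 2 thick, in its mid-plane. Origin: middle of the whole length and of the thickness (5 mm up as it lies on the bench); +x to the blade tip; either face may be up. Handle from x = -90 to -5 mm; balance point x = -24 mm: grip there across the 14 mm. 45 g.
- spatula_3: The size for the cassette (3 or 4 are there, rest None). Spatula, 180 mm long: black handle 85 x 14 mm, 10 thick; steel blade 95 x 22 mm, 2 thick, in its mid-plane. Origin: middle of the whole length and of the thickness (5 mm up as it lies on the bench); +x to the blade tip; either face may be up. Handle from x = -90 to -5 mm; balance point x = -24 mm: grip there across the 14 mm. 45 g.
- spatula_0_tip (a point): Blade tip of spatula_0, 90 mm from its origin along +x.
- spatula_1_tip (a point): Blade tip of spatula_1, 90 mm from its origin along +x.
- spatula_2_tip (a point): Blade tip of spatula_2, 90 mm from its origin along +x.
- spatula_3_tip (a point): Blade tip of spatula_3, 90 mm from its origin along +x.
- long_spatula: Look-alike on the bench, too long for the cassette. Spatula, 210 mm long: black handle 85 x 14 mm, 10 thick; steel blade 125 x 22 mm, 2 thick, in its mid-plane. Origin: middle of the whole length and of the thickness (5 mm up as it lies on the bench); +x to the blade tip; either face may be up. Handle from x = -105 to -20 mm; balance point x = -29 mm: grip there across the 14 mm. 52 g.
- short_spatula: Look-alike on the bench, too short. Spatula, 150 mm long: black handle 85 x 14 mm, 10 thick; steel blade 65 x 22 mm, 2 thick, in its mid-plane. Origin: middle of the whole length and of the thickness (5 mm up as it lies on the bench); +x to the blade tip; either face may be up. Handle from x = -75 to 10 mm; balance point x = -18 mm: grip there across the 14 mm. 38 g.
- stray_0: Left in a lane; one of stray_0, 1, 2 is there. Spatula, 150 mm long: black handle 85 x 14 mm, 10 thick; steel blade 65 x 22 mm, 2 thick, in its mid-plane. Origin: middle of the whole length and of the thickness (5 mm up as it lies on the bench); +x to the blade tip; either face may be up. Handle from x = -75 to 10 mm; balance point x = -18 mm: grip there across the 14 mm. 38 g.
- stray_1: Left in a lane; one of stray_0, 1, 2 is there. Spatula, 150 mm long: black handle 85 x 14 mm, 10 thick; steel blade 65 x 22 mm, 2 thick, in its mid-plane. Origin: middle of the whole length and of the thickness (5 mm up as it lies on the bench); +x to the blade tip; either face may be up. Handle from x = -75 to 10 mm; balance point x = -18 mm: grip there across the 14 mm. 38 g.
- stray_2: Left in a lane; one of stray_0, 1, 2 is there. Spatula, 150 mm long: black handle 85 x 14 mm, 10 thick; steel blade 65 x 22 mm, 2 thick, in its mid-plane. Origin: middle of the whole length and of the thickness (5 mm up as it lies on the bench); +x to the blade tip; either face may be up. Handle from x = -75 to 10 mm; balance point x = -18 mm: grip there across the 14 mm. 38 g.
- beaker_100: Bystander: clear plastic beaker, 57 mm across, 68 mm high; origin at its foot.
- flask: Bystander: conical flask, 65 mm across, 104 mm high; origin at its foot.
- sample_cup: Bystander: clear plastic cup, 72 mm across, 88 mm high; origin at its foot. It stands on a fixed stack of white paper 10 mm thick that covers the worktop from about x = 0.58 to 0.80 and y = -0.14 to +0.16 m (robot base frame); lay nothing on it.

How it is judged:
By the outcome, as a careful person would: the job done as asked, in the order asked, and still so for the second after the job is handed in, with the robot touching nothing.
Of spatula_0, spatula_1, spatula_2, spatula_3 only 3 to 4 are there at a start; the rules pass over those that are not, and their reading is None.
Of stray_0, stray_1, stray_2 only 1 to 1 are there at a start; the rules pass over those that are not, and their reading is None.
At some moment in a run one of spatula_0, spatula_1, spatula_2, spatula_3 may be knocked a few centimetres aside while the robot is not near it.
Once in a run the grip may slacken for a moment while it holds something.
It also fails if it takes over 200 s, if anything falls off the work surface, if the arm or the gripper's body presses on something with over 40 N, if the wrist force passes 120 N, or if a joint passes its speed limit or range.

## Working session

There is one attempt and no reset: what is moved stays moved. The work goes in short steps, Python scripts to look and compute and a tool call to move; the robot and the scene stay as the last step left them, time stands still between calls to the robot, and variables do not carry over. Pictures are saved under pics/ and viewed, about 12 in all and at most 16, crops included, and the job is handed in when it is done.

Besides the shell and the picture viewer there is one more tool, called after "Call:" as name([rows], argument=value, ...), one row to a line, values as JSON. apply_moves: Moves the arm, as the interface text tells. Its arguments: {"type":"object","properties":{"deltas":{"type":"array","items":{"type":"array","items":{"type":"number","minimum":-1,"maximum":1}}},"gripper":{"type":"number"},"force":{"type":"number"}},"required":["deltas"]}

```bash
mkdir -p pics; python3 - <<'E'
from bench import env,cams,ticket,finder
import cv2,numpy as np
for n in("scene","top"):
    im,d=cams.grab_frame(n); cv2.imwrite(f"pics/{n}0.png",im[:,:,::-1]); np.save(f"{n}_d.npy",d)
    i=cams.camera_info(n); print(n,i["intrinsics"].tolist(),np.round(i["world_to_cam"],4).tolist())
o=env.observe(); print(o, env.nose_length)
E
```

```text
scene [[562.8241739307324, 0.0, 313.41372387243104], [0.0, 562.8241739307324, 241.36078712972866], [0.0, 0.0, 1.0]] [[0.8585, -0.5128, -0.0017, -0.5239], [-0.393, -0.6558, -0.6446, 0.2615], [0.3295, 0.5541, -0.7645, 1.2853], [0.0, 0.0, 0.0, 1.0]]
top [[594.6052533872067, 0.0, 313.44130938221025], [0.0, 594.6052533872067, 237.24824755279218], [0.0, 0.0, 1.0]] [[-0.0057, -0.9999, -0.01, 0.0017], [-0.9929, 0.0068, -0.1191, 0.5872], [0.1192, 0.0093, -0.9928, 1.4852], [0.0, 0.0, 0.0, 1.0]]
{'time_s': 0.1, 'joints': array([ 1.27999922e+00,  2.41355376e-01,  3.83610138e-03,  1.33520165e+00,
       -4.47064841e-05,  1.57075823e+00]), 'qd': array([ 0.00103371, -0.00156068,  0.00389667, -0.00100575,  0.00164006,
        0.00052106]), 'joint_efforts': array([-1.37782949e-04, -3.73137689e+01,  2.53009969e+01,  1.08585006e-02,
       -5.14534906e-05, -6.52049977e-06]), 'position': array([0.14321397, 0.47848198, 0.24748437]), 'eef_rot': array([-4.55081791e-01, -3.10821841e+00,  3.00118867e-03]), 'force': array([-0.25899201,  1.10735374,  0.21750231]), 'wrist_torque': array([ 0.01737384,  0.00046066, -0.00209555]), 'opening': 1.001112009338844} 0.017
```

View pics/top0.png

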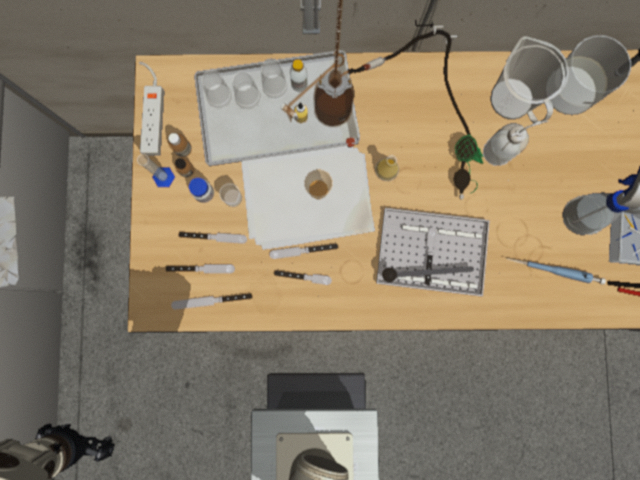

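View pics/scene0.png

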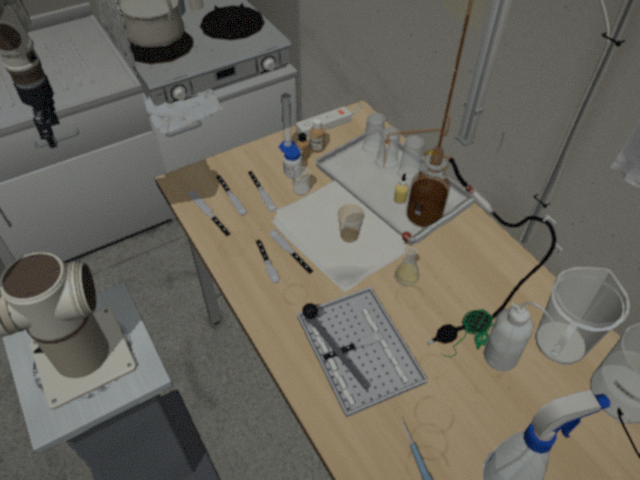

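```bash
cat > h.py <<'E'
from bench import env,cams,ticket,finder
import cv2,numpy as np
def ray(n,uv,z):
    i=cams.camera_info(n); K=i["intrinsics"];T=i["world_to_cam"];R=T[:3,:3];t=T[:3,3]
    uv=np.atleast_2d(np.asarray(uv,float)); d=np.c_[(uv-[K[0,2],K[1,2]])/[K[0,0],K[1,1]],np.ones(len(uv))]@R
    c=-R.T@t; s=(z-c[2])/d[:,2]; return c+d*s[:,None]
def proj(n,P):
    i=cams.camera_info(n);T=i["world_to_cam"];p=np.atleast_2d(P)@T[:3,:3].T+T[:3,3];q=p@np.asarray(i["intrinsics"]).T
    return q[:,:2]/q[:,2:]
def axis(n,m,im,z=.005):
    """mask -> centre, heading(handle->blade), length on plane z"""
    v,u=np.nonzero(m); w=ray(n,np.c_[u,v],z)[:,:2]; c=w.mean(0)
    a=np.linalg.svd(w-c,full_matrices=False)[2][0]; s=(w-c)@a; b=im[v,u].mean(1)
    if np.corrcoef(s,b)[0,1]<0: a=-a; s=-s
    lo,hi=s.min(),s.max()
    return c+a*(lo+hi)/2, np.degrees(np.arctan2(a[1],a[0])), hi-lo
def spats(n,target="spatula_0",mins=.2):
    im,_=cams.grab_frame(n); out=[]
    for r in finder.silhouettes(n,target):
        if r["score"]<mins or r["pixels"].sum()<30: continue
        c,h,L=axis(n,r["pixels"],im); out.append((c,h,L,r["score"])); print(n,target,np.round(c,4),round(h,1),round(L*1e3),round(r["score"],2),np.round(r["rect"]))
    return im,out
E
python3 - <<'E'
from h import *
for n in("top","scene"):
    for t in("spatula_0","long_spatula","short_spatula","stray_0"): im,_=spats(n,t)
    for t in ("knob","bar_end","cassette"):
        for r in finder.silhouettes(n,t)[:2]:
            v,u=np.nonzero(r["pixels"]); print(n,t,round(r["score"],2),r["rect"],len(u),u.mean(),v.mean(), ray(n,[u.mean(),v.mean()],.055 if t=="knob" else .02).round(4), cv2.minAreaRect(np.c_[u,v].astype(np.float32)))
    x,y,w,h=(360,190,150,120) if n=="top" else (270,270,180,150)
    c=cv2.resize(im[y:y+h,x:x+w],None,fx=4,fy=4,interpolation=2); cv2.imwrite(f"pics/{n}1.png",c[:,:,::-1])
E
```

```text
top spatula_0 [0.5571 0.0228] 96.9 174 0.93 [273. 246. 338. 258.]
top spatula_0 [0.5112 0.2922] -90.3 174 0.93 [169. 264. 233. 274.]
top spatula_0 [0.5939 0.2633] -94.6 179 0.64 [180. 234. 248. 243.]
top spatula_0 [0.7047 0.2159] -149.0 69 0.43 [217. 184. 244. 211.]
top long_spatula [0.4279 0.2621] 96.6 206 0.6 [174. 292. 251. 309.]
top long_spatula [ 0.7735 -0.1978] -18.7 72 0.51 [375. 155. 400. 182.]
top long_spatula [ 0.498  -0.2959] -86.3 236 0.34 [382. 268. 475. 284.]
top short_spatula [0.4879 0.0272] -98.6 149 0.79 [273. 267. 331. 286.]
top short_spatula [ 0.4983 -0.2946] -86.7 234 0.63 [384. 267. 473. 282.]
top stray_0 [ 0.5393 -0.3026] -7.1 149 0.61 [424. 227. 439. 284.]
top knob 0.69 [273.4, 269.5, 331.3, 284.0] 386 305.5958549222798 277.3860103626943 [[0.4838 0.0181 0.055 ]] ((302.8000183105469, 277.9000244140625), (56.52978515625, 9.369288444519043), 6.009005546569824)
top knob 0.65 [303.3, 168.9, 333.4, 202.4] 678 317.79351032448375 183.8716814159292 [[ 0.7218 -0.014   0.055 ]] ((317.5, 184.0), (30.0, 27.0), 90.0)
top bar_end 0.94 [384.0, 264.2, 473.4, 284.7] 619 420.6914
[... 1099 characters left out ...]
05932617, 7.488452911376953), 56.3099365234375)
scene bar_end 0.85 [301.6, 302.8, 370.9, 393.8] 875 330.85714285714283 341.6274285714286 [[ 0.4967 -0.2678  0.02  ]] ((333.5929260253906, 348.06304931640625), (103.96517944335938, 17.982872009277344), 57.00229263305664)
scene bar_end 0.3 [244.6, 171.1, 278.2, 210.7] 293 262.8464163822526 193.72013651877134 [[0.5838 0.2347 0.02  ]] ((261.31463623046875, 191.30337524414062), (45.79191207885742, 8.055983543395996), 57.9946174621582)
scene cassette 0.82 [295.8, 287.0, 424.6, 417.3] 9168 359.915684991274 350.99869109947645 [[ 0.5402 -0.3218  0.02  ]] ((360.3453063964844, 345.97821044921875), (122.8302993774414, 89.72660064697266), 64.32318115234375)
```

View pics/top1.png

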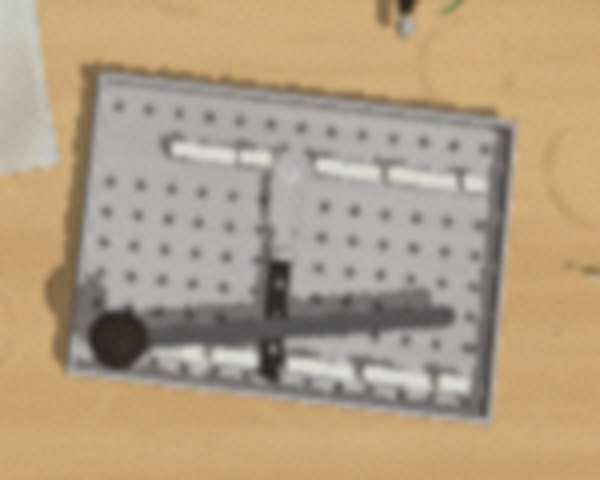

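View pics/scene1.png

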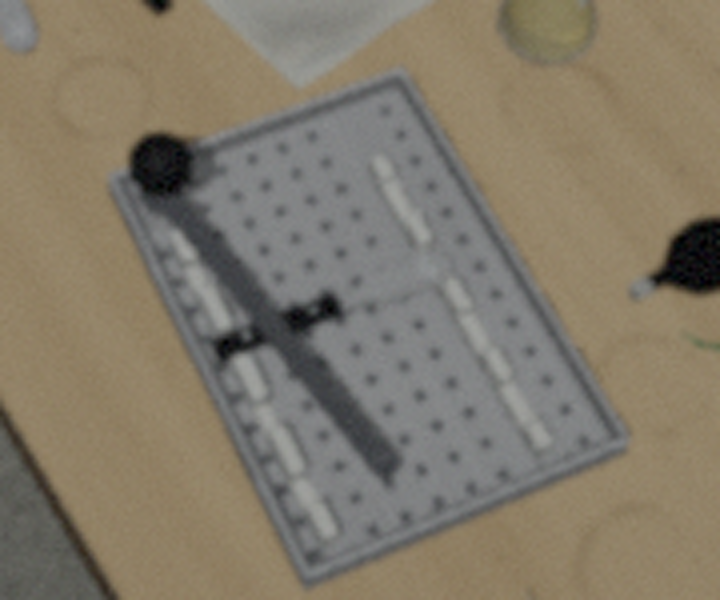

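```bash
cat >> h.py <<'E'
def rect(n,im,o,yaw,z,x=(-.11,.11),y=(-.135,.17),s=2000):
    """picture of plane z in cassette axes: rows = +x up, cols = -y right"""
    c,sn=np.cos(yaw),np.sin(yaw)
    P=np.array([[a,b] for a,b in((x[1],y[1]),(x[1],y[0]),(x[0],y[0]),(x[0],y[1]))])
    W=P@np.array([[c,sn],[-sn,c]])+o
    uv=proj(n,np.c_[W,np.full(4,z)]).astype(np.float32)
    w,h=int((y[1]-y[0])*s),int((x[1]-x[0])*s)
    return cv2.warpPerspective(im,cv2.getPerspectiveTransform(uv,np.float32([[0,0],[w,0],[w,h],[0,h]])),(w,h),flags=cv2.INTER_CUBIC)
E
python3 - <<'E'
from h import *
out=[]
yaw=np.radians(-7); o0=None
K=[]
for n,g in(("top",(389.5,274)),("scene",(310.5,311))):
    im,d=cams.grab_frame(n); gr=cv2.cvtColor(im,cv2.COLOR_RGB2GRAY)
    r=14; x,y=int(g[0])-r,int(g[1])-r; m=(gr[y:y+2*r,x:x+2*r]<45).astype(np.uint8)
    m=cv2.morphologyEx(m,cv2.MORPH_OPEN,np.ones((5,5),np.uint8))
    k,l,st,ce=cv2.connectedComponentsWithStats(m); j=1+np.argmax(st[1:,4]); (c,rad)=cv2.minEnclosingCircle(np.argwhere(l==j)[:,::-1].astype(np.float32))
    u=np.array([x,y])+ce[j]; print(n,"knob",u,st[j],rad,ray(n,u,.055).round(4)); K.append(ray(n,u,.055)[0,:2])
    bm=[r for r in finder.silhouettes(n,"bar_end")][0]["pixels"]
    print("bar",axis(n,bm,im,.03))
    cm=max(finder.silhouettes(n,"cassette"),key=lambda r:r["pixels"].sum())["pixels"]
    vv,uu=np.nonzero(cm); W=ray(n,np.c_[uu,vv],.02)[:,:2].astype(np.float32); print("cas",cv2.minAreaRect(W))
kn=np.mean(K,0); c,s=np.cos(yaw),np.sin(yaw); o=kn-np.array([[c,-s],[s,c]])@[-.075,.127]; print("o from knob",o)
for n in("top","scene"):
    im,_=cams.grab_frame(n); out.append(rect(n,im,o,yaw,.02)[::1,::1])
a=cv2.resize(np.vstack(out),None,fx=.66,fy=.66,interpolation=cv2.INTER_AREA); print(a.shape); np.save("o0.npy",o); cv2.imwrite("pics/r1.png",a[:,:,::-1])
E
```

```text
Traceback (most recent call last):
ValueError: attempt to get argmax of an empty sequence
```

```bash
cat > k.py <<'E'
from h import *
out=[]
yaw=np.radians(-7)
K=[]
for n,g in(("top",(389.5,274)),("scene",(310.5,311))):
    im,d=cams.grab_frame(n); gr=cv2.cvtColor(im,cv2.COLOR_RGB2GRAY)
    r=14; x,y=int(g[0])-r,int(g[1])-r; p=gr[y:y+2*r,x:x+2*r]; th=p.min()+25; m=(p<th).astype(np.uint8)
    m=cv2.morphologyEx(m,cv2.MORPH_OPEN,cv2.getStructuringElement(cv2.MORPH_ELLIPSE,(7,7)))
    k,l,st,ce=cv2.connectedComponentsWithStats(m); j=1+np.argmax(st[1:,4])
    u=np.array([x,y])+ce[j]; print(n,"knob",p.min(),np.median(p),u,st[j],ray(n,u,.055).round(4)); K.append(ray(n,u,.055)[0,:2])
    bm=finder.silhouettes(n,"bar_end")[0]["pixels"]
    print("bar",axis(n,bm,im,.03))
    cm=max(finder.silhouettes(n,"cassette"),key=lambda r:r["pixels"].sum())["pixels"]
    vv,uu=np.nonzero(cm); W=ray(n,np.c_[uu,vv],.02)[:,:2].astype(np.float32); print("cas",cv2.minAreaRect(W))
kn=np.mean(K,0); c,s=np.cos(yaw),np.sin(yaw); o=kn-np.array([[c,-s],[s,c]])@[-.075,.127]; print("o from knob",o)
for n in("top","scene"):
    im,_=cams.grab_frame(n); out.append(rect(n,im,o,yaw,.02))
a=cv2.resize(np.vstack(out),None,fx=.66,fy=.66,interpolation=cv2.INTER_AREA); np.save("o0.npy",o); cv2.imwrite("pics/r1.png",a[:,:,::-1])
E
python3 k.py
```

```text
top knob 36 113.5 [389.22916667 274.36805556] [  8   8  14  14 144] [[ 0.49   -0.1912  0.055 ]]
bar (array([ 0.49679312, -0.29132838]), np.float64(-86.40434292259742), np.float64(0.23246839822104906))
cas ((0.5499264001846313, -0.308657169342041), (0.2777135670185089, 0.2018878310918808), 82.70076751708984)Traceback (most recent call last):
  File "k.py", line 9, in <module>
    k,l,st,ce=cv2.connectedComponentsWithStats(m); j=1+np.argmax(st[1:,4])
                                                       ~~~~~~~~~^^^^^^^^^^
    return _wrapfunc(a, 'argmax', axis=axis, out=out, **kwds)
    return bound(*args, **kwds)
ValueError: attempt to get argmax of an empty sequence
```

```bash
sed -i 's/p.min()+25/(p.min()+np.median(p))\/2/; s/(7,7)/(5,5)/' k.py; python3 k.py
```

```text
top knob 39 114.0 [388.9689441  274.18012422] [  7   8  15  14 161] [[ 0.4905 -0.1905  0.055 ]]
bar (array([ 0.49669975, -0.29143859]), np.float64(-86.46262354248209), np.float64(0.23225534586424648))
cas ((0.5494433045387268, -0.30854278802871704), (0.27783799171447754, 0.20246116816997528), 82.63716125488281)
scene knob 3 98.0 [310.05235602 311.16230366] [  7   7  15  16 191] [[ 0.4865 -0.1922  0.055 ]]
bar (array([ 0.49364041, -0.28277687]), np.float64(-88.36203119473801), np.float64(0.25145051883286135))
cas ((0.5458020567893982, -0.3029024004936218), (0.29313352704048157, 0.19976747035980225), 82.65998840332031)
o from knob [ 0.54745312 -0.32655708]
```

View pics/r1.png

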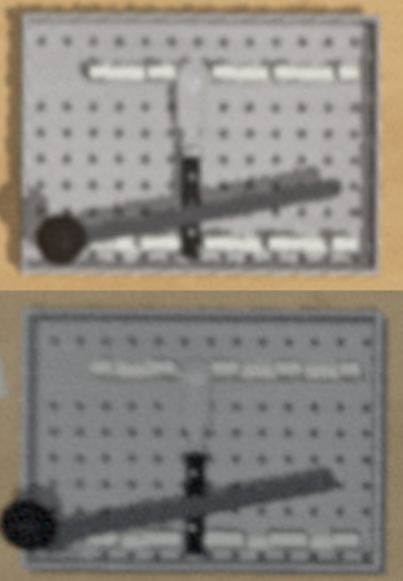

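Call:
apply_moves([
  [0.0475,-0.0925,0,0,0,-0.0417],
  [0.095,-0.185,0,0,0,-0.0833],
  [0.1425,-0.2775,0,0,0,-0.125],
  [0.19,-0.37,0,0,0,-0.1667],
  [0.2375,-0.4625,0,0,0,-0.2083],
  [0.285,-0.555,0,0,0,-0.25],
  [0.3325,-0.6475,0,0,0,-0.2917],
  [0.38,-0.74,0,0,0,-0.3333],
], gripper=0.1, force=80)

```text
time_s: 2.85
position: [0.334, 0.1075, 0.2487]
eef_rot: [1.953, 2.46, 0.002]
force: [1.5, -0.1, 0.1]
opening: 0.902
```

Call:
apply_moves([
  [0.05,-0.1,0,0,0,0],
  [0.1,-0.2,-0.03,0,0,0],
  [0.16,-0.3,-0.06,0,0,0],
  [0.21,-0.4,-0.1,0,0,0],
  [0.26,-0.5,-0.15,0,0,0],
  [0.311,-0.6,-0.195,0,0,0],
  [0.311,-0.6,-0.195,0,0,0],
  [0.311,-0.6,-0.195,0,0,0],
])

```text
time_s: 3.85
position: [0.4883, -0.1907, 0.1505]
eef_rot: [-1.948, -2.463, 0.0]
force: [0.3, 0.9, -0.6]
opening: 0.899
```

```bash
cat >> h.py <<'E'
def st():
    o=env.observe(); r=cv2.Rodrigues(o["eef_rot"])[0]
    print("t%.1f"%o["time_s"],"pos",o["position"].round(4),"psi",np.degrees(np.arctan2(r[1,1],r[0,1])).round(2),"z",r[:,2].round(3),"j",o["joints"].round(2),"F",o["force"].round(1),"M",o["wrist_torque"].round(2),"op_mm",round(o["opening"]*85,1))
E
python3 -c "from h import *; st()"
```

```text
t3.9 pos [ 0.4883 -0.1907  0.1505] psi 13.31 z [-0.001  0.001 -1.   ] j [-0.37  0.35 -0.1   1.12  0.    0.97] F [ 0.3  0.9 -0.6] M [-0.02 -0.05  0.05] op_mm 76.4
```

Call:
apply_moves([
  [0,0,-0.06,0,0,0],
  [0,0,-0.12,0,0,0],
  [0,0,-0.17,0,0,0],
  [0,0,-0.193,0,0,0],
  [0,0,-0.193,0,0,0],
])

```text
time_s: 4.47
position: [0.4887, -0.1901, 0.0547]
eef_rot: [-1.946, -2.466, -0.0]
force: [-0.4, 0.2, 0.1]
opening: 0.903
```

Call:
apply_moves([
  [0,0,0,0,0,0],
  [0,0,0,0,0,0],
  [0,0,0,0,0,0],
  [0,0,0,0,0,0],
  [0,0,0,0,0,0],
  [0,0,0,0,0,0],
  [0,0,0,0,0,0],
  [0,0,0,0,0,0],
], gripper=1)

```text
time_s: 5.48
position: [0.4889, -0.1915, 0.0558]
eef_rot: [1.948, 2.463, -0.0]
force: [-2.9, 0.5, 6.9]
opening: 0.404
```

```bash
python3 -c "from h import *; st()"
```

```text
t5.5 pos [ 0.4889 -0.1915  0.0558] psi 13.32 z [ 0.001 -0.001 -1.   ] j [-0.37  0.45 -0.23  0.89 -0.    0.97] F [-2.9  0.5  6.9] M [ 0.05  0.58 -0.03] op_mm 34.3
```

Call:
apply_moves([
  [0,0,0,0,0,0],
  [0,0,0,0,0,0],
  [0,0,-0.006,0,0,0],
  [0,0,-0.012,0,0,0],
], gripper=0.35)

```text
time_s: 5.98
position: [0.4888, -0.191, 0.048]
eef_rot: [-1.948, -2.464, 0.0]
force: [0.4, 0.3, 0.6]
opening: 0.648
```

Call:
apply_moves([
  [0,0,0,0,0,0],
  [0,0,0,0,0,0],
  [0,0,0,0,0,0],
  [0,0,0,0,0,0],
  [0,0,0,0,0,0],
  [0,0,0,0,0,0],
], gripper=1)

```text
time_s: 6.72
position: [0.4887, -0.1908, 0.0483]
eef_rot: [-1.948, -2.464, -0.0]
force: [-1.6, 2.0, 1.1]
opening: 0.414
```

```bash
python3 -c "from h import *; st()"
```

```text
t6.7 pos [ 0.4887 -0.1908  0.0483] psi 13.35 z [-0.  0. -1.] j [-0.37  0.46 -0.24  0.87  0.    0.97] F [-1.6  2.   1.1] M [ 0.29  0.18 -0.03] op_mm 35.2
```

Call:
apply_moves([
  [0,0,0,0,0,0.04],
  [0,0,0,0,0,0.08],
  [0,0,0,0,0,0.12],
  [0,0,0,0,0,0.16],
  [0,0,0,0,0,0.2],
  [0,0,0,0,0,0.24],
  [0,0,0,0,0,0.28],
  [0,0,0,0,0,0.32],
], force=90)

```text
time_s: 7.72
position: [0.4884, -0.1911, 0.0483]
eef_rot: [-0.515, -3.098, 0.0]
force: [-2.0, 1.1, 1.7]
opening: 0.407
```

```bash
python3 -c "from h import *; st()"
```

```text
t7.7 pos [ 0.4884 -0.1911  0.0483] psi 71.13 z [-0.001 -0.    -1.   ] j [-0.37  0.46 -0.24  0.87 -0.   -0.04] F [-2.   1.1  1.7] M [ 0.14  0.36 -0.19] op_mm 34.6
```

Call:
apply_moves([
  [0,0,0,0,0,0.03],
  [0,0,0,0,0,0.06],
  [0,0,0,0,0,0.09],
  [0,0,0,0,0,0.12],
  [0,0,0,0,0,0.14],
  [0,0,0,0,0,0.16],
  [0,0,0,0,0,0.18],
  [0,0,0,0,0,0.18],
])

```text
time_s: 8.72
position: [0.4883, -0.1913, 0.0484]
eef_rot: [0.364, -3.119, 0.001]
force: [-2.5, -1.0, 2.9]
opening: 0.409
```

```bash
cat > look.py <<'E'
import sys
from h import *
st(); tag=sys.argv[1]; out=[]
for n in("top","scene"):
    im,_=cams.grab_frame(n); out.append(rect(n,im,np.array([.546,-.3266]),np.radians(-7.35),.02,x=(-.13,.13),y=(-.14,.19),s=1500))
cv2.imwrite(f"pics/{tag}.png",np.hstack(out)[:,:,::-1]) if len(sys.argv)<3 else cv2.imwrite(f"pics/{tag}.png",cams.grab_frame(sys.argv[2])[0][:,:,::-1])
E
python3 look.py r2
```

```text
t8.7 pos [ 0.4883 -0.1913  0.0484] psi 103.32 z [-0.001 -0.001 -1.   ] j [-0.37  0.46 -0.24  0.87 -0.   -0.61] F [-2.5 -1.   2.9] M [-0.01  0.6   0.2 ] op_mm 34.7
```

View pics/r2.png

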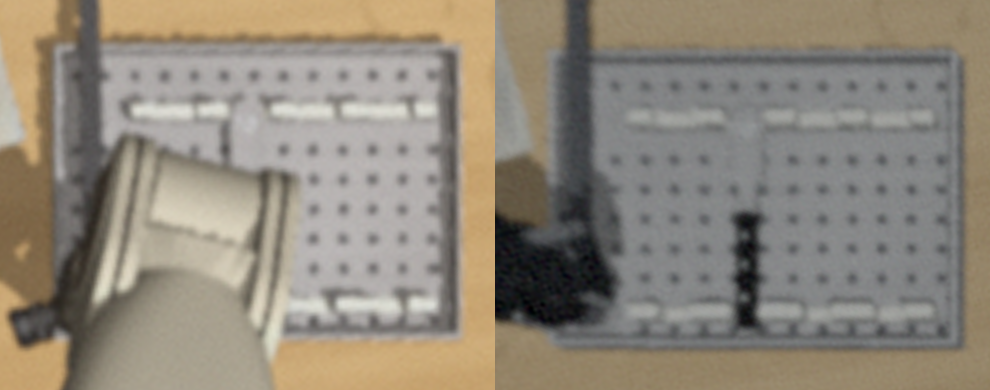

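Call:
apply_moves([
  [0,0,0,0,0,0.02],
  [0,0,0,0,0,0.04],
  [0,0,0,0,0,0.06],
  [0,0,0,0,0,0.06],
])

```text
time_s: 9.32
position: [0.4888, -0.1913, 0.0486]
eef_rot: [0.656, -3.072, 0.001]
force: [-2.3, -0.2, 4.2]
opening: 0.409
```

```bash
cat > bar.py <<'E'
from h import *
st()
for n in("top","scene"):
    im,_=cams.grab_frame(n); r=finder.silhouettes(n,"bar_end")[:1]
    for q in r: print(n,q["score"],q["rect"],axis(n,q["pixels"],im,.03)[:3])
E
python3 bar.py
```

```text
t9.3 pos [ 0.4888 -0.1913  0.0486] psi 114.1 z [-0.    -0.001 -1.   ] j [-0.37  0.46 -0.24  0.87 -0.   -0.79] F [-2.3 -0.2  4.2] M [-0.03  0.5   0.21] op_mm 34.8
top 0.61 [387.5, 190.1, 396.1, 253.8] (array([ 0.62644335, -0.2007947 ]), np.float64(-5.025141554341511), np.float64(0.15670031854241645))
scene 0.98 [302.1, 282.5, 388.9, 325.6] (array([ 0.58687764, -0.1960546 ]), np.float64(-8.858201099595098), np.float64(0.2286638407903173))
```

Call:
apply_moves([
  [0,0,0,0,0,0],
  [0,0,0,0,0,0],
  [0,0,0,0,0,0],
  [0,0,0.06,0,0,0],
  [0,0,0.15,0,0,0],
  [-0.05,0.1,0.2,0,0,0],
  [-0.1,0.2,0.24,0,0,0],
  [-0.1,0.26,0.24,0,0,0],
], gripper=0.1)

```text
time_s: 10.52
position: [0.4382, -0.0594, 0.1701]
eef_rot: [-0.657, 3.069, -0.001]
force: [0.7, 0.2, 1.0]
opening: 0.904
```

```bash
python3 bar.py;  python3 look.py r3
```

```text
t10.5 pos [ 0.4382 -0.0594  0.1701] psi 114.17 z [ 0.003  0.    -1.   ] j [-0.14  0.18 -0.29  1.1   0.   -0.56] F [0.7 0.2 1. ] M [-0.03 -0.03  0.03] op_mm 76.8
top 0.93 [382.8, 188.4, 399.3, 286.8] (array([ 0.58939723, -0.19923364]), np.float64(-3.8399781426010455), np.float64(0.2356144744685126))
scene 0.57 [301.4, 283.2, 391.5, 324.3] (array([ 0.58814822, -0.19707619]), np.float64(-8.1858458160275), np.float64(0.2287401701592758))
t10.7 pos [ 0.4391 -0.0608  0.1685] psi 114.22 z [ 0.001 -0.    -1.   ] j [-0.14  0.18 -0.28  1.1  -0.   -0.56] F [-0.1 -0.7 -0.5] M [ 0.02 -0.01  0.02] op_mm 76.4
```

View pics/r3.png

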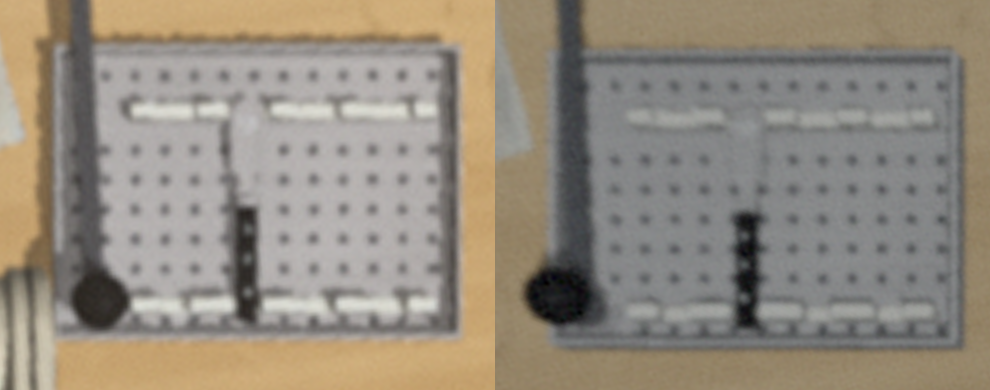

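Call:
apply_moves([
  [0.03,-0.1,0,0,0,-0.04],
  [0.06,-0.2,0,0,0,-0.08],
  [0.1,-0.3,0,0,0,-0.12],
  [0.13,-0.4,-0.02,0,0,-0.16],
  [0.156,-0.475,-0.08,0,0,-0.1753],
  [0.156,-0.475,-0.156,0,0,-0.1753],
  [0.156,-0.475,-0.2,0,0,-0.1753],
  [0.156,-0.475,-0.2,0,0,-0.1753],
], gripper=0.6)

```text
time_s: 11.82
position: [0.5145, -0.2988, 0.0652]
eef_rot: [-0.206, -3.129, -0.004]
force: [0.6, -0.2, 0.8]
opening: 0.4
```

Call:
apply_moves([
  [0,0,-0.03,0,0,0],
  [0,0,-0.06,0,0,0],
  [0,0,-0.087,0,0,0],
  [0,0,-0.087,0,0,0],
  [0,0,-0.087,0,0,0],
])

```text
time_s: 12.45
position: [0.5171, -0.2985, 0.0251]
eef_rot: [0.203, 3.135, -0.0]
force: [0.2, -0.2, 0.1]
opening: 0.405
```

```bash
python3 -c "from h import *; st()"
```

```text
t12.4 pos [ 0.5171 -0.2985  0.0251] psi 82.6 z [ 0. -0. -1.] j [-0.52  0.61 -0.05  0.91  0.   -0.39] F [ 0.2 -0.2  0.1] M [ 0.    0.01 -0.04] op_mm 34.4
```

Call:
apply_moves([
  [0,0,0,0,0,0],
  [0,0,0,0,0,0],
  [0,0,0,0,0,0],
  [0,0,0,0,0,0],
  [0,0,0,0,0,0],
], gripper=1, force=60)

```text
time_s: 13.08
position: [0.5175, -0.2988, 0.0257]
eef_rot: [0.203, 3.133, -0.001]
force: [0.6, 1.0, 5.5]
opening: 0.141
```

```bash
python3 -c "from h import *; st()"
```

```text
t13.1 pos [ 0.5175 -0.2988  0.0257] psi 82.59 z [ 0.002 -0.001 -1.   ] j [-0.52  0.61 -0.05  0.91  0.   -0.39] F [0.6 1.  5.5] M [ 0.1   0.08 -0.03] op_mm 12.0
```

Call:
apply_moves([
  [0,0,0.03,0,0,0],
  [0,0,0.09,0,0,0],
  [0,0,0.17,0,0,0],
  [0,0,0.24,0,0,0],
  [0,0,0.24,0,0,0],
])

```text
time_s: 13.7
position: [0.5188, -0.2997, 0.1489]
eef_rot: [0.203, 3.128, -0.005]
force: [0.6, 0.3, -0.3]
opening: 0.141
```

Call:
apply_moves([
  [-0.02,0.07,0,0,0,0],
  [-0.04,0.14,0,0,0,0],
  [-0.06,0.22,0,0,0,0],
  [-0.08,0.31,0,0,0,0],
  [-0.1,0.391,0,0,0,0],
  [-0.1,0.391,-0.08,0,0,0],
  [-0.1,0.391,-0.16,0,0,0],
  [-0.1,0.391,-0.2,0,0,0],
])

```text
time_s: 14.7
position: [0.4642, -0.1022, 0.0419]
eef_rot: [-0.202, -3.13, -0.001]
force: [0.1, -0.1, 0.0]
opening: 0.137
```

```bash
python3 -c "from h import *; st()
for n in ('top','scene'): spats(n,'stray_0'); spats(n)"
```

```text
t14.7 pos [ 0.4642 -0.1022  0.0419] psi 82.62 z [-0.005  0.001 -1.   ] j [-0.22  0.4  -0.37  0.81 -0.   -0.09] F [ 0.1 -0.1  0. ] M [-0.05 -0.04 -0.01] op_mm 11.6
top spatula_0 [0.5938 0.2622] -94.6 177 0.85 [180. 234. 245. 242.]
top spatula_0 [0.5564 0.0245] 97.3 177 0.81 [271. 245. 338. 260.]
top spatula_0 [ 0.5573 -0.3124] -110.1 309 0.63 [382. 193. 490. 295.]
top spatula_0 [0.5111 0.2934] -90.3 177 0.58 [170. 264. 234. 273.]
scene stray_0 [ 0.4926 -0.0875] -7.7 152 0.59 [263. 277. 322. 304.]
scene spatula_0 [ 0.7899 -0.1746] 44.2 130 0.59 [396. 251. 419. 285.]
scene spatula_0 [0.5081 0.2917] -90.6 173 0.55 [218. 176. 246. 214.]
scene spatula_0 [ 0.5619 -0.034 ] -87.6 65 0.46 [296. 255. 313. 273.]
```

Held. Lower, release, lift.

Call:
apply_moves([
  [0,0,-0.02,0,0,0],
  [0,0,-0.04,0,0,0],
  [0,0,-0.051,0,0,0],
  [0,0,-0.051,0,0,0],
])

```text
time_s: 15.6
position: [0.4661, -0.1028, 0.0185]
eef_rot: [-0.203, -3.133, -0.0]
force: [0.5, -0.3, 0.1]
opening: 0.143
```

```bash
python3 -c "from h import *; st()"
```

```text
t15.6 pos [ 0.4661 -0.1028  0.0185] psi 82.59 z [-0.002  0.    -1.   ] j [-0.22  0.43 -0.39  0.75  0.   -0.09] F [ 0.5 -0.3  0.1] M [-0.05 -0.   -0.01] op_mm 12.2
```

Call:
apply_moves([
  [0,0,0,0,0,0],
  [0,0,0,0,0,0],
  [0,0,0,0,0,0],
  [0,0,0.03,0,0,0],
  [0,0,0.1,0,0,0],
  [0,0,0.2,0,0,0],
  [0,0,0.26,0,0,0],
  [0,0,0.26,0,0,0],
], gripper=0.55)

```text
time_s: 16.6
position: [0.4692, -0.1035, 0.1532]
eef_rot: [0.202, 3.127, -0.002]
force: [0.1, 0.6, -1.1]
opening: 0.446
```

```bash
python3 -c "from h import *; st()
for n in ('top','scene'): spats(n,'stray_0'); spats(n)"
```

```text
t16.6 pos [ 0.4692 -0.1035  0.1532] psi 82.59 z [ 0.008 -0.002 -1.   ] j [-0.22  0.26 -0.22  1.08 -0.   -0.09] F [ 0.1  0.6 -1.1] M [ 0.01 -0.01 -0.05] op_mm 37.9
top stray_0 [ 0.6327 -0.2048] -4.5 154 0.51 [388. 193. 396. 255.]
top spatula_0 [0.5565 0.0244] 97.1 177 0.74 [268. 244. 338. 258.]
top spatula_0 [ 0.6312 -0.2048] 175.4 151 0.7 [388. 191. 398. 251.]
top spatula_0 [0.5113 0.2947] -90.1 180 0.61 [165. 263. 233. 276.]
scene stray_0 [ 0.4847 -0.1047] -7.5 151 0.61 [262. 286. 322. 311.]
scene stray_0 [ 0.5972 -0.184 ] -7.7 236 0.36 [303. 283. 391. 325.]
scene spatula_0 [0.5084 0.2956] -90.1 181 0.85 [218. 176. 248. 216.]
scene spatula_0 [ 0.5601 -0.0207] 94.8 90 0.7 [290. 250. 316. 273.]
```

Call:
apply_moves([
  [0.01,0.105,0,0,0,-0.0576],
  [0.02,0.21,0,0,0,-0.1151],
  [0.03,0.315,0,0,0,-0.1727],
  [0.04,0.42,0,0,0,-0.2303],
  [0.05,0.525,0,0,0,-0.2878],
  [0.06,0.63,0,0,0,-0.3454],
  [0.075,0.735,0,0,0,-0.403],
  [0.087,0.842,-0.06,0,0,-0.4606],
])

```text
time_s: 18.0
position: [0.5123, 0.321, 0.121]
eef_rot: [2.189, 2.251, 0.009]
force: [1.2, -0.5, 0.6]
opening: 0.45
```

Call:
apply_moves([
  [0,0,-0.05,0,0,0],
  [0,0,-0.1,0,0,0],
  [0,0,-0.15,0,0,0],
  [0,0,-0.2,0,0,0],
  [0,0,-0.2,0,0,0],
  [0,0,-0.2,0,0,0],
])

```text
time_s: 18.75
position: [0.51, 0.3178, 0.0187]
eef_rot: [-2.183, -2.259, 0.002]
force: [0.5, -1.0, -0.2]
opening: 0.45
```

```bash
python3 -c "from h import *; st()
im,_=spats('scene')
cv2.imwrite('pics/s2.png',im[:,:,::-1])"
```

```text
t18.8 pos [0.51   0.3178 0.0187] psi 1.96 z [-0.001 -0.001 -1.   ] j [ 0.56  0.62 -0.04  0.91  0.    2.09] F [ 0.5 -1.  -0.2] M [ 0.04 -0.03 -0.05] op_mm 38.3
scene spatula_0 [0.5922 0.2639] -95.1 179 0.82 [245. 172. 277. 211.]
scene spatula_0 [0.5539 0.0252] 97.0 179 0.71 [269. 228. 312. 273.]
```

View pics/s2.png

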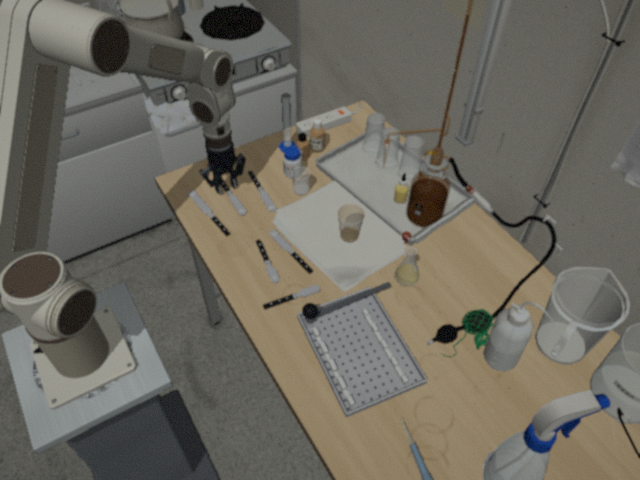

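Call:
apply_moves([
  [0,0,0,0,0,-0.0125],
  [0,0,0,0,0,-0.0125],
])

```text
time_s: 19.1
position: [0.5104, 0.318, 0.0195]
eef_rot: [2.227, 2.216, 0.0]
force: [-0.1, -0.6, 0.4]
opening: 0.449
```

Call:
apply_moves([
  [0,0,0,0,0,0],
  [0,0,0,0,0,0],
  [0,0,0,0,0,0],
  [0,0,0,0,0,0],
  [0,0,0,0,0,0],
], gripper=1)

```text
time_s: 19.73
position: [0.5106, 0.3181, 0.0197]
eef_rot: [2.227, 2.216, 0.001]
force: [-1.4, -0.1, 5.0]
opening: 0.136
```

```bash
python3 -c "from h import *; st()"
```

```text
t19.7 pos [0.5106 0.3181 0.0197] psi -0.29 z [ 0.001  0.    -1.   ] j [ 0.56  0.62 -0.04  0.91 -0.    2.13] F [-1.4 -0.1  5. ] M [-0.13  0.12  0.04] op_mm 11.6
```

Call:
apply_moves([
  [0,0,0.04,0,0,0],
  [0,0,0.1,0,0,0],
  [0,0,0.2,0,0,0],
  [0,0,0.24,0,0,0],
  [0,0,0.24,0,0,0],
])

```text
time_s: 20.35
position: [0.5113, 0.3186, 0.1409]
eef_rot: [2.227, 2.215, 0.006]
force: [-0.4, -0.4, -1.2]
opening: 0.139
```

```bash
python3 -c "from h import *; st()
for n in ('top','scene'):
  im,_=spats(n)"
```

```text
t20.4 pos [0.5113 0.3186 0.1409] psi -0.29 z [ 0.003  0.002 -1.   ] j [0.56 0.5  0.1  1.17 0.   2.13] F [-0.4 -0.4 -1.2] M [-0.02  0.08  0.02] op_mm 11.8
top spatula_0 [0.5553 0.0268] 97.8 177 0.81 [270. 244. 337. 260.]
top spatula_0 [0.5939 0.2635] -94.8 179 0.65 [180. 230. 247. 244.]
top spatula_0 [0.5192 0.2818] -90.0 112 0.59 [187. 262. 226. 271.]
scene spatula_0 [0.5542 0.0239] 96.8 178 0.81 [270. 230. 314. 272.]
scene spatula_0 [0.5518 0.3955] -91.9 155 0.54 [219. 152. 244. 186.]
```

Call:
apply_moves([
  [0,-0.09,0,0,0,0.03],
  [0,-0.18,0,0,0,0.06],
  [0,-0.27,0,0,0,0.09],
  [0,-0.36,0,0,0,0.12],
  [0,-0.45,0,0,0,0.15],
  [0,-0.54,0,0,0,0.18],
  [0,-0.63,0,0,0,0.21],
  [0,-0.72,0,0,0,0.24],
])

```text
time_s: 21.55
position: [0.5093, -0.0434, 0.1378]
eef_rot: [-1.249, -2.88, 0.001]
force: [-0.5, -0.4, -1.1]
opening: 0.139
```

Call:
apply_moves([
  [0,-0.1,0,0,0,0.03],
  [0,-0.2,0,0,0,0.06],
  [0,-0.3,0,0,0,0.09],
  [0,-0.4,0,0,0,0.12],
  [0,-0.5,0,0,0,0.15],
  [0,-0.6,0,0,0,0.18],
  [0,-0.7,0,0,0,0.21],
  [0,-0.7,0,0,0,0.2208],
])

```text
time_s: 22.55
position: [0.5089, -0.3952, 0.1368]
eef_rot: [-0.207, -3.133, -0.001]
force: [-0.7, 0.6, -0.3]
opening: 0.137
```

Call:
apply_moves([
  [0,0,0,0,0,0],
  [0,0,-0.06,0,0,0],
  [0,0,-0.12,0,0,0],
  [0,0,-0.16,0,0,0],
  [0,0,-0.16,0,0,0],
])

```text
time_s: 23.18
position: [0.5091, -0.389, 0.057]
eef_rot: [-0.198, -3.131, -0.005]
force: [-0.6, 0.1, 0.4]
opening: 0.14
```

```bash
python3 -c "from h import *; st()"
```

```text
t23.2 pos [ 0.5091 -0.389   0.057 ] psi 82.75 z [-0.005  0.004 -1.   ] j [-0.65  0.65  0.13  1.06  0.   -0.53] F [-0.6  0.1  0.4] M [ 0.02 -0.02 -0.04] op_mm 11.9
```

Call:
apply_moves([
  [0.006,-0.006,0,0,0,0],
  [0.006,-0.006,0,0,0,0],
  [0.006,-0.006,0,0,0,0],
])

```text
time_s: 23.55
position: [0.5139, -0.3953, 0.0604]
eef_rot: [0.201, 3.134, -0.002]
force: [0.1, 0.8, -0.7]
opening: 0.137
```

```bash
python3 look.py r4
```

```text
t23.6 pos [ 0.5139 -0.3953  0.0604] psi 82.65 z [ 0.001 -0.001 -1.   ] j [-0.66  0.66  0.15  1.06  0.   -0.53] F [ 0.1  0.8 -0.7] M [ 0.02 -0.01 -0.01] op_mm 11.6
```

View pics/r4.png

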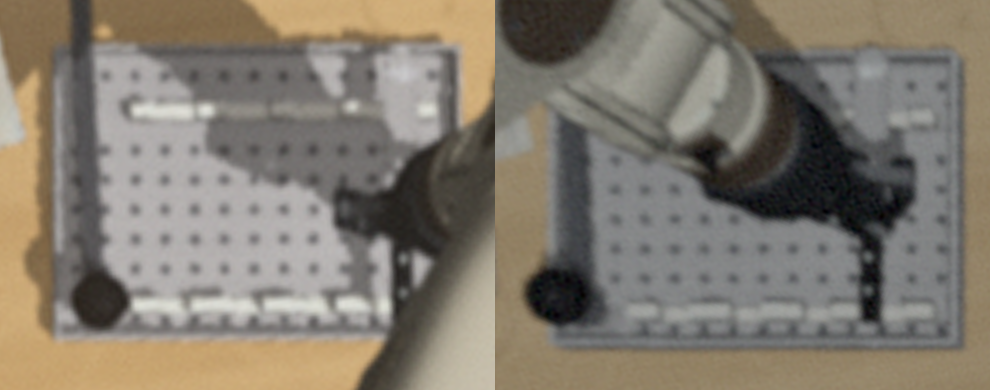

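Call:
apply_moves([
  [0,0,-0.015,0,0,0],
  [0,0,-0.03,0,0,0],
  [0,0,-0.045,0,0,0],
  [0,0,-0.059,0,0,0],
  [0,0,-0.059,0,0,0],
  [0,0,-0.059,0,0,0],
])

```text
time_s: 24.4
position: [0.5133, -0.395, 0.0297]
eef_rot: [-0.201, -3.135, -0.0]
force: [0.4, -0.1, -0.7]
opening: 0.14
```

```bash
python3 -c "from h import *; st()"
```

```text
t24.4 pos [ 0.5133 -0.395   0.0297] psi 82.65 z [-0.  0. -1.] j [-0.66  0.69  0.12  1.    0.   -0.53] F [ 0.4 -0.1 -0.7] M [-0.05  0.04  0.  ] op_mm 11.9
```

Call:
apply_moves([
  [0,0,0,0,0,0],
  [0,0,0,0,0,0],
  [0,0,0.02,0,0,0],
  [0,0,0.08,0,0,0],
  [0,0,0.16,0,0,0],
  [0,0,0.24,0,0,0],
  [0,0,0.24,0,0,0],
], gripper=0.68)

```text
time_s: 25.28
position: [0.5158, -0.3968, 0.1556]
eef_rot: [0.201, 3.127, -0.009]
force: [-0.5, -0.5, -0.4]
opening: 0.318
```

Call:
apply_moves([
  [0.01,0.085,0,0,0,-0.03],
  [0.02,0.17,0,0,0,-0.06],
  [0.03,0.255,0,0,0,-0.09],
  [0.04,0.34,0,0,0,-0.12],
  [0.05,0.425,0,0,0,-0.15],
  [0.06,0.51,0,0,0,-0.18],
  [0.07,0.595,0,0,0,-0.21],
  [0.08,0.68,0,0,0,-0.24],
])

```text
time_s: 26.28
position: [0.5529, -0.0536, 0.1494]
eef_rot: [-1.346, -2.838, 0.0]
force: [-0.8, 0.1, 0.4]
opening: 0.319
```

```bash
python3 look.py r5; python3 -c "from h import *
for n in ('top','scene'):
  im,_=spats(n)"
```

```text
t26.3 pos [ 0.5529 -0.0536  0.1494] psi 39.27 z [-0.001  0.    -1.   ] j [-0.1   0.41 -0.02  1.14  0.    0.79] F [-0.8  0.1  0.4] M [-0.04  0.05  0.01] op_mm 27.1
top spatula_0 [0.5525 0.0595] 97.4 100 0.89 [273. 248. 309. 257.]
top spatula_0 [ 0.5395 -0.3999] -7.7 178 0.66 [466. 222. 475. 288.]
top spatula_0 [0.5937 0.262 ] -94.4 171 0.58 [181. 234. 248. 242.]
top spatula_0 [ 0.551  -0.3107] -102.0 289 0.36 [377. 193. 489. 298.]
scene spatula_0 [ 0.538 -0.394] -7.7 178 0.93 [343. 362. 414. 397.]
scene spatula_0 [0.5918 0.2633] -95.5 180 0.81 [246. 171. 280. 210.]
scene spatula_0 [0.5549 0.0246] 96.4 178 0.59 [270. 230. 312. 273.]
```

View pics/r5.png

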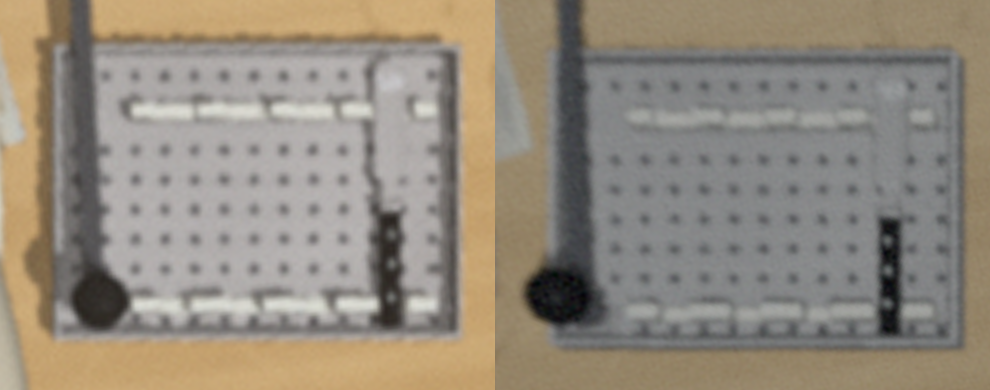

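Call:
apply_moves([
  [0.01,0.1,0,0,0,-0.035],
  [0.02,0.2,0,0,0,-0.07],
  [0.035,0.3,0,0,0,-0.105],
  [0.05,0.4,0,0,0,-0.14],
  [0.06,0.5,0,0,0,-0.175],
  [0.07,0.6,0,0,0,-0.21],
  [0.084,0.685,0,0,0,-0.2458],
  [0.084,0.685,-0.05,0,0,-0.2458],
], gripper=0.55)

```text
time_s: 27.58
position: [0.5978, 0.2904, 0.1264]
eef_rot: [2.309, 2.128, 0.01]
force: [-0.2, -0.0, -0.4]
opening: 0.451
```

Call:
apply_moves([
  [0,0,-0.05,0,0,0],
  [0,0,-0.1,0,0,0],
  [0,0,-0.15,0,0,0],
  [0,0,-0.19,0,0,0],
  [0,0,-0.21,0,0,0],
  [0,0,-0.21,0,0,0],
  [0,0,-0.21,0,0,0],
])

```text
time_s: 28.45
position: [0.5963, 0.2875, 0.0209]
eef_rot: [2.313, 2.126, 0.003]
force: [-0.8, -0.8, 0.7]
opening: 0.455
```

```bash
python3 -c "from h import *; st()"
```

```text
t28.4 pos [0.5963 0.2875 0.0209] psi -4.82 z [ 0.002  0.001 -1.   ] j [ 0.45  0.72  0.16  1.01 -0.    2.1 ] F [-0.8 -0.8  0.7] M [ 0.    0.01 -0.01] op_mm 38.7
```

Call:
apply_moves([
  [0,0,0,0,0,0],
  [0,0,0,0,0,0],
  [0,0,0,0,0,0],
  [0,0,0,0,0,0],
  [0,0,0,0,0,0],
], gripper=1)

```text
time_s: 29.08
position: [0.5961, 0.2879, 0.0211]
eef_rot: [2.312, 2.126, 0.003]
force: [-0.5, -0.3, 6.8]
opening: 0.138
```

```bash
python3 -c "from h import *; st()"
```

```text
t29.1 pos [0.5961 0.2879 0.0211] psi -4.79 z [ 0.002  0.001 -1.   ] j [ 0.45  0.72  0.16  1.01 -0.    2.1 ] F [-0.5 -0.3  6.8] M [-0.19  0.12  0.02] op_mm 11.7
```

Call:
apply_moves([
  [0,0,0.04,0,0,0],
  [0,0,0.1,0,0,0],
  [0,0,0.2,0,0,0],
  [0,0,0.24,0,0,0],
  [0,0,0.24,0,0,0],
])

```text
time_s: 29.7
position: [0.5964, 0.2881, 0.1418]
eef_rot: [2.311, 2.126, 0.006]
force: [0.4, 1.2, -1.0]
opening: 0.137
```

```bash
python3 -c "from h import *; st()
for n in ('top','scene'):
  im,_=spats(n)"
```

```text
t29.7 pos [0.5964 0.2881 0.1418] psi -4.79 z [ 0.004  0.002 -1.   ] j [0.45 0.62 0.31 1.25 0.   2.1 ] F [ 0.4  1.2 -1. ] M [ 0.02 -0.06  0.02] op_mm 11.7
top spatula_0 [ 0.5398 -0.3999] -7.5 179 0.89 [463. 222. 472. 293.]
top spatula_0 [0.5566 0.0257] 96.8 174 0.72 [270. 245. 336. 259.]
top spatula_0 [0.6071 0.2477] -94.7 116 0.64 [198. 229. 239. 237.]
scene spatula_0 [0.5541 0.0234] 97.3 184 0.89 [267. 228. 316. 276.]
scene spatula_0 [ 0.5382 -0.394 ] -7.6 180 0.82 [342. 363. 412. 398.]
scene spatula_0 [0.6399 0.3473] -95.4 124 0.6 [250. 156. 277. 181.]
```

Call:
apply_moves([
  [-0.01,-0.08,0,0,0,0.03],
  [-0.02,-0.16,0,0,0,0.06],
  [-0.03,-0.24,0,0,0,0.09],
  [-0.04,-0.32,0,0,0,0.12],
  [-0.05,-0.4,0,0,0,0.15],
  [-0.06,-0.48,0,0,0,0.18],
  [-0.07,-0.56,0,0,0,0.21],
  [-0.076,-0.635,0,0,0,0.2429],
])

```text
time_s: 30.9
position: [0.556, -0.0313, 0.1382]
eef_rot: [-1.349, -2.834, 0.002]
force: [0.3, -0.0, -1.0]
opening: 0.138
```

Call:
apply_moves([
  [-0.01,-0.09,0,0,0,0.035],
  [-0.02,-0.18,0,0,0,0.07],
  [-0.03,-0.27,0,0,0,0.105],
  [-0.04,-0.36,0,0,0,0.14],
  [-0.05,-0.45,0,0,0,0.175],
  [-0.06,-0.54,0,0,0,0.21],
  [-0.076,-0.634,0,0,0,0.2429],
  [-0.076,-0.634,0,0,0,0.2429],
])

```text
time_s: 31.9
position: [0.5176, -0.35, 0.1377]
eef_rot: [-0.209, -3.132, -0.001]
force: [0.3, 1.1, -0.6]
opening: 0.138
```

Call:
apply_moves([
  [0,0,0,0,0,0],
  [0,0,-0.05,0,0,0],
  [0,0,-0.1,0,0,0],
  [0,0,-0.15,0,0,0],
  [0,0,-0.15,0,0,0],
  [0,0,-0.15,0,0,0],
  [0,0,-0.15,0,0,0],
])

```text
time_s: 32.78
position: [0.5204, -0.3472, 0.0664]
eef_rot: [0.2, 3.133, -0.002]
force: [0.1, -0.1, 0.0]
opening: 0.138
```

```bash
python3 -c "from h import *; st()
spats('scene'); r=finder.silhouettes('top','spatula_0'); spats('top')"
```

```text
t32.8 pos [ 0.5204 -0.3472  0.0664] psi 82.68 z [ 0.002 -0.001 -1.   ] j [-0.59  0.61  0.08  1.04  0.   -0.46] F [ 0.1 -0.1  0. ] M [-0.05 -0.07  0.02] op_mm 11.7
scene spatula_0 [ 0.5608 -0.3302] -7.1 184 0.96 [329. 336. 406. 369.]
scene spatula_0 [0.5555 0.0107] 97.8 152 0.87 [272. 239. 314. 273.]
scene spatula_0 [ 0.5374 -0.394 ] -7.4 177 0.83 [340. 362. 413. 399.]
top spatula_0 [ 0.5607 -0.3603] -7.8 163 0.9 [447. 218. 460. 278.]
top spatula_0 [ 0.6075 -0.4056] -19.9 42 0.65 [467. 221. 474. 241.]
top spatula_0 [0.5565 0.0242] 97.0 177 0.59 [271. 244. 337. 257.]
```

Call:
apply_moves([
  [0,0,-0.02,0,0,0],
  [0,0,-0.04,0,0,0],
  [0,0,-0.06,0,0,0],
  [0,0,-0.07,0,0,0],
  [0,0,-0.07,0,0,0],
  [0,0,-0.07,0,0,0],
])

```text
time_s: 33.78
position: [0.5187, -0.3466, 0.0299]
eef_rot: [-0.201, -3.134, -0.001]
force: [-3.3, 3.1, 5.8]
opening: 0.134
```

```bash
python3 -c "from h import *; st()"
```

```text
t33.8 pos [ 0.5187 -0.3466  0.0299] psi 82.65 z [-0.001  0.001 -1.   ] j [-0.59  0.65  0.04  0.97 -0.   -0.46] F [-3.3  3.1  5.8] M [0.42 0.71 0.04] op_mm 11.4
```

```bash
python3 look.py r6
```

```text
t33.8 pos [ 0.5187 -0.3466  0.0299] psi 82.65 z [-0.001  0.001 -1.   ] j [-0.59  0.65  0.04  0.97 -0.   -0.46] F [-3.3  3.1  5.8] M [0.42 0.71 0.04] op_mm 11.4
```

View pics/r6.png

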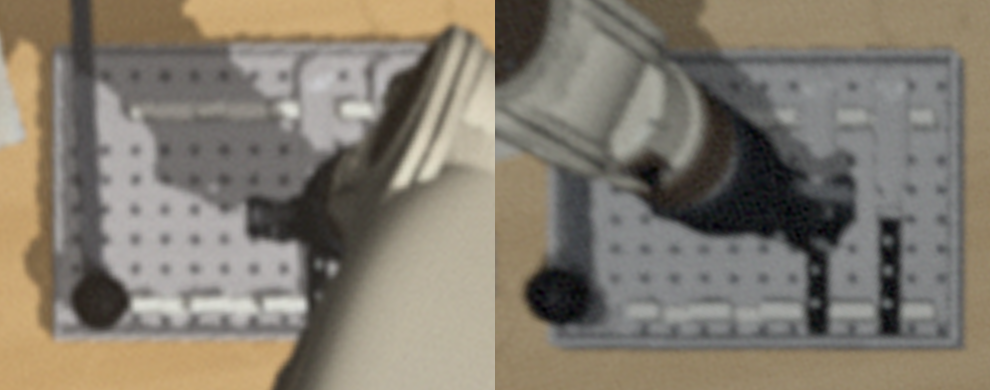

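Call:
apply_moves([
  [0,0,0,0,0,0],
  [0,0,0,0,0,0],
  [0,0,0.02,0,0,0],
  [0,0,0.08,0,0,0],
  [0,0,0.16,0,0,0],
  [0,0,0.24,0,0,0],
  [0,0,0.24,0,0,0],
], gripper=0.68)

```text
time_s: 34.75
position: [0.522, -0.3487, 0.1552]
eef_rot: [0.201, 3.126, -0.008]
force: [-0.4, 0.1, -0.3]
opening: 0.318
```

Call:
apply_moves([
  [0,0,0,0,0,-0.05],
  [0,0.02,0,0,0,-0.1],
  [0,0.06,0,0,0,-0.15],
  [0,0.1,0,0,0,-0.2],
  [-0.05,0.14,0,0,0,-0.25],
  [-0.1,0.2,0,0,0,-0.3],
  [-0.15,0.26,0,0,0,-0.35],
  [-0.2,0.32,0,0,0,-0.4],
])

```text
time_s: 35.75
position: [0.4181, -0.1859, 0.1493]
eef_rot: [-2.012, -2.412, 0.0]
force: [0.6, -0.0, 0.3]
opening: 0.321
```

```bash
python3 look.py r7; python3 -c "
from h import *
for n in ('top','scene'):
  im,_=spats(n)
  # profile across spatula C toward paper
  R=np.radians(97); d=np.array([np.cos(R),np.sin(R)]); nrm=np.array([d[1],-d[0]])
  t=np.arange(-.02,.05,.002)
  g=cv2.cvtColor(im,cv2.COLOR_RGB2HSV)[:,:,1].astype(np.float32)
  P=np.array([[np.r_[np.array([.5553,.0245])-s*d+a*nrm,.008] for a in t] for s in np.arange(.01,.085,.003)])
  uv=proj(n,P.reshape(-1,3)).astype(np.float32).reshape(len(P),-1,2)
  v=cv2.remap(g,uv[...,0],uv[...,1],1)
  print(n,dict(zip((t*1e3).round().astype(int).tolist(),np.median(v,0).round().astype(int).tolist())))
"
```

```text
t35.8 pos [ 0.4181 -0.1859  0.1493] psi 10.34 z [-0.001  0.    -1.   ] j [-0.42  0.23 -0.28  1.06  0.    0.97] F [ 0.6 -0.   0.3] M [-0.02  0.01 -0.03] op_mm 27.3
top spatula_0 [0.5566 0.0231] 97.3 174 0.97 [271. 244. 338. 257.]
top spatula_0 [ 0.5385 -0.3996] -7.1 176 0.84 [464. 223. 474. 292.]
top spatula_0 [ 0.5531 -0.3523] -7.2 163 0.59 [444. 220. 455. 281.]
top {-20: 111, -18: 111, -16: 110, -14: 110, -12: 109, -10: 110, -8: 110, -6: 108, -4: 91, -2: 60, 0: 33, 2: 24, 4: 33, 6: 56, 8: 85, 10: 100, 12: 106, 14: 107, 16: 107, 18: 103, 20: 84, 22: 52, 24: 21, 26: 7, 28: 3, 30: 3, 32: 3, 34: 3, 36: 4, 38: 5, 40: 5, 42: 6, 44: 6, 46: 6, 48: 6}
scene spatula_0 [ 0.5441 -0.3456] -7.4 182 0.92 [325. 348. 404. 380.]
scene spatula_0 [ 0.5637 -0.0312] 89.5 68 0.61 [293. 254. 312. 274.]
scene {-20: 60, -18: 57, -16: 62, -14: 56, -12: 61, -10: 69, -8: 69, -6: 58, -4: 50, -2: 38, 0: 36, 2: 52, 4: 73, 6: 79, 8: 79, 10: 78, 12: 77, 14: 73, 16: 61, 18: 43, 20: 24, 22: 14, 24: 11, 26: 11, 28: 10, 30: 9, 32: 9, 34: 11, 36: 11, 38: 12, 40: 13, 42: 13, 44: 12, 46: 12, 48: 13}
```

View pics/r7.png

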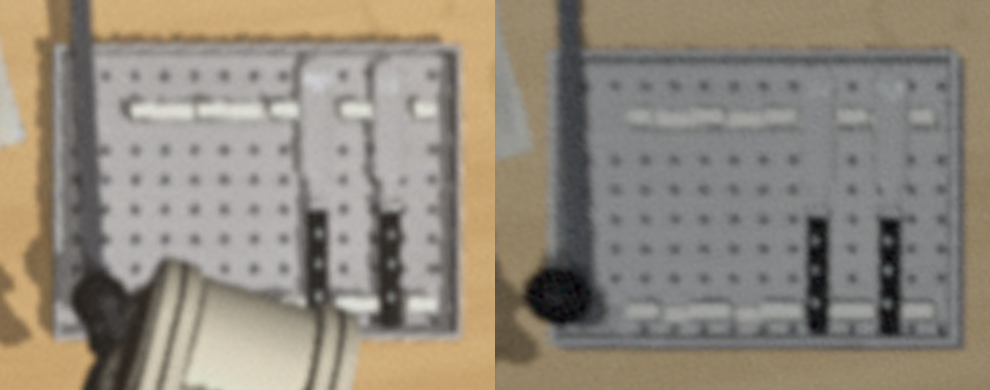

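Call:
apply_moves([
  [0.05,0.06,0,0,0,0],
  [0.1,0.13,0,0,0,-0.01],
  [0.15,0.2,0,0,0,-0.0194],
  [0.21,0.28,0,0,0,-0.0194],
  [0.276,0.3756,0,0,0,-0.0194],
  [0.276,0.3756,-0.1,0,0,-0.0194],
  [0.276,0.3756,-0.2,0,0,-0.0194],
  [0.276,0.3756,-0.2,0,0,-0.0194],
], gripper=0.8)

```text
time_s: 37.05
position: [0.5542, 0.0006, 0.0454]
eef_rot: [-2.073, -2.35, 0.01]
force: [-0.6, -0.3, 0.3]
opening: 0.203
```

Call:
apply_moves([
  [0,0,0,0,0,0],
  [0,0,-0.01,0,0,0],
  [0,0,-0.02,0,0,0],
  [0,0,-0.03,0,0,0],
  [0,0,-0.03,0,0,0],
])

```text
time_s: 37.67
position: [0.5569, 0.0008, 0.0346]
eef_rot: [-2.078, -2.355, 0.001]
force: [-0.5, -0.2, 0.9]
opening: 0.198
```

```bash
python3 -c "
from h import *
st(); p=env.observe()['position']
im,d=cams.grab_frame('scene'); u,v=proj('scene',p)[0].astype(int); print(u,v)
c=im[v-45:v+35,u-50:u+50]; cv2.imwrite('pics/g1.png',cv2.resize(c,None,fx=6,fy=6,interpolation=2)[:,:,::-1])"
```

```text
t37.7 pos [0.5569 0.0008 0.0346] psi 7.16 z [-0.001 -0.    -1.   ] j [ 0.    0.53 -0.16  0.88 -0.    1.45] F [-0.5 -0.2  0.9] M [-0.02  0.04 -0.03] op_mm 16.8
295 249
```

View pics/g1.png

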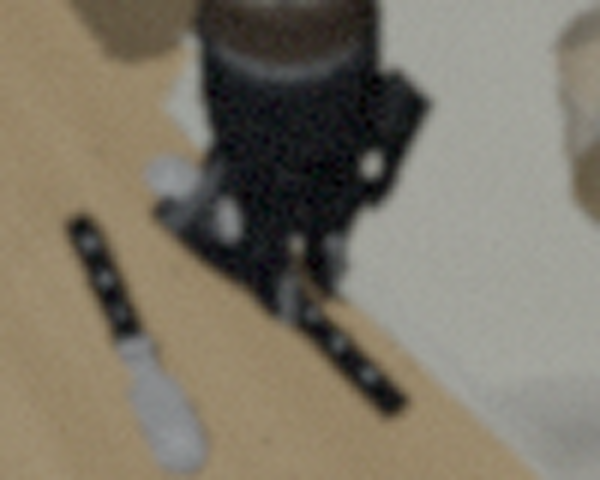

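Call:
apply_moves([
  [0,0,-0.006,0,0,0],
  [0,0,-0.012,0,0,0],
  [0,0,-0.016,0,0,0],
  [0,0,-0.018,0,0,0],
])

```text
time_s: 38.22
position: [0.5574, 0.0008, 0.0257]
eef_rot: [2.078, 2.356, 0.0]
force: [-0.2, -1.3, 0.3]
opening: 0.2
```

Call:
apply_moves([
  [0,0,-0.003,0,0,0],
  [0,0,-0.006,0,0,0],
  [0,0,-0.006,0,0,0],
])

```text
time_s: 38.6
position: [0.5572, 0.0008, 0.0226]
eef_rot: [-2.078, -2.356, 0.0]
force: [0.2, -0.6, -0.5]
opening: 0.199
```

```bash
python3 -c "from h import *; st()"
```

```text
t38.6 pos [0.5572 0.0008 0.0226] psi 7.16 z [-0. -0. -1.] j [ 0.    0.55 -0.17  0.85  0.    1.45] F [ 0.2 -0.6 -0.5] M [-0.05 -0.01 -0.07] op_mm 16.9
```

No contact with the paper. Down 3 mm more, grip, lift.

Call:
apply_moves([
  [0,0,-0.003,0,0,0],
  [0,0,-0.006,0,0,0],
  [0,0,-0.006,0,0,0],
])

```text
time_s: 38.98
position: [0.5572, 0.0008, 0.0196]
eef_rot: [-2.078, -2.356, 0.0]
force: [0.3, -0.2, 0.4]
opening: 0.201
```

```bash
python3 -c "from h import *; st()"
```

```text
t39.0 pos [0.5572 0.0008 0.0196] psi 7.16 z [-0.  0. -1.] j [ 0.    0.55 -0.17  0.85  0.    1.45] F [ 0.3 -0.2  0.4] M [-0.02  0.01  0.02] op_mm 17.1
```

Call:
apply_moves([
  [0,0,0,0,0,0],
  [0,0,0,0,0,0],
  [0,0,0,0,0,0],
  [0,0,0,0,0,0],
], gripper=1)

```text
time_s: 39.48
position: [0.5574, 0.0008, 0.0199]
eef_rot: [2.078, 2.356, 0.0]
force: [-0.4, 0.6, 2.0]
opening: 0.142
```

```bash
python3 -c "from h import *; st()"
```

```text
t39.5 pos [0.5574 0.0008 0.0199] psi 7.16 z [ 0. -0. -1.] j [ 0.    0.55 -0.17  0.85 -0.    1.45] F [-0.4  0.6  2. ] M [ 0.    0.07 -0.03] op_mm 12.0
```

Call:
apply_moves([
  [0,0,0.04,0,0,0],
  [0,0,0.1,0,0,0],
  [0,0,0.2,0,0,0],
  [0,0,0.24,0,0,0],
  [0,0,0.24,0,0,0],
])

```text
time_s: 40.1
position: [0.5587, 0.0008, 0.1415]
eef_rot: [2.076, 2.353, 0.004]
force: [0.8, 0.3, -0.2]
opening: 0.138
```

```bash
python3 -c "from h import *; st()
for n in ('top','scene'):
  im,_=spats(n)"
```

```text
t40.1 pos [0.5587 0.0008 0.1415] psi 7.16 z [ 0.004  0.    -1.   ] j [ 0.    0.42 -0.03  1.12 -0.    1.45] F [ 0.8  0.3 -0.2] M [ 0.02 -0.03  0.  ] op_mm 11.7
top spatula_0 [ 0.5455 -0.3514] -7.2 179 0.96 [445. 222. 456. 289.]
top spatula_0 [ 0.5397 -0.3999] -7.5 179 0.59 [462. 222. 474. 291.]
top spatula_0 [0.5693 0.0272] 97.3 192 0.47 [266. 242. 341. 253.]
scene spatula_0 [ 0.5451 -0.3456] -7.5 180 0.89 [327. 346. 404. 379.]
scene spatula_0 [ 0.538 -0.394] -7.7 178 0.63 [343. 363. 415. 399.]
scene spatula_0 [0.6012 0.1205] 96.6 201 0.46 [261. 200. 314. 246.]
```

Call:
apply_moves([
  [-0.005,-0.06,0.02,0,0,-0.02],
  [-0.01,-0.13,0.02,0,0,-0.05],
  [-0.016,-0.2,0.02,0,0,-0.08],
  [-0.022,-0.28,0.02,0,0,-0.12],
  [-0.03,-0.36,0.02,0,0,-0.16],
  [-0.04,-0.44,0.02,0,0,-0.2],
  [-0.05,-0.52,0.02,0,0,-0.25],
  [-0.0634,-0.6006,0.02,0,0,-0.3],
])

```text
time_s: 41.3
position: [0.5247, -0.3003, 0.1479]
eef_rot: [-2.922, -1.147, 0.003]
force: [0.4, 0.4, -0.7]
opening: 0.139
```

Call:
apply_moves([
  [0,0,0,0,0,-0.05],
  [0,0,0,0,0,-0.1],
  [0,0,0,0,0,-0.15],
  [0,0,0,0,0,-0.2],
  [0,0,0,0,0,-0.25],
  [0,0,0,0,0,-0.2806],
  [0,0,0,0,0,-0.2806],
])

```text
time_s: 42.18
position: [0.5249, -0.2991, 0.1481]
eef_rot: [-3.134, 0.2, 0.004]
force: [-0.6, -0.3, -1.0]
opening: 0.139
```

Call:
apply_moves([
  [0,0,-0.06,0,0,0],
  [0,0,-0.12,0,0,0],
  [0,0,-0.17,0,0,0],
  [0,0,-0.17,0,0,0],
  [0,0,-0.17,0,0,0],
  [0,0,-0.17,0,0,0],
])

```text
time_s: 42.92
position: [0.5266, -0.3, 0.0662]
eef_rot: [3.134, -0.201, 0.004]
force: [-0.7, 0.3, -1.0]
opening: 0.144
```

```bash
python3 -c "from h import *; st()
spats('scene'); spats('top')"
```

```text
t42.9 pos [ 0.5266 -0.3     0.0662] psi -97.33 z [ 0.002 -0.001 -1.   ] j [-0.52  0.58  0.02  1.01  0.    2.75] F [-0.7  0.3 -1. ] M [-0.01 -0.04  0.01] op_mm 12.3
scene spatula_0 [ 0.5381 -0.3939] -7.8 178 0.96 [339. 362. 413. 398.]
scene spatula_0 [ 0.5655 -0.2807] -7.2 187 0.92 [322. 318. 397. 354.]
scene spatula_0 [ 0.545  -0.3456] -7.8 178 0.92 [327. 346. 403. 375.]
scene spatula_0 [ 0.5369 -0.2991] -86.4 322 0.42 [298. 283. 430. 415.]
top spatula_0 [ 0.5701 -0.3113] -8.4 151 0.79 [426. 217. 439. 274.]
```

Call:
apply_moves([
  [0,0,-0.02,0,0,0],
  [0,0,-0.04,0,0,0],
  [0,0,-0.06,0,0,0],
  [0,0,-0.07,0,0,0],
  [0,0,-0.07,0,0,0],
  [0,0,-0.07,0,0,0],
])

```text
time_s: 43.88
position: [0.5257, -0.2995, 0.0297]
eef_rot: [3.135, -0.201, 0.0]
force: [0.1, 0.4, -0.2]
opening: 0.143
```

```bash
python3 -c "from h import *; st()"
```

```text
t43.9 pos [ 0.5257 -0.2995  0.0297] psi -97.35 z [ 0. -0. -1.] j [-0.52  0.62 -0.02  0.94  0.    2.75] F [ 0.1  0.4 -0.2] M [-0.05  0.04 -0.02] op_mm 12.1
```

Call:
apply_moves([
  [0,0,0,0,0,0],
  [0,0,0,0,0,0],
  [0,0,0.02,0,0,0],
  [0,0,0.08,0,0,0],
  [0,0,0.16,0,0,0],
  [0,0,0.24,0,0,0],
  [0,0,0.24,0,0,0],
], gripper=0.68)

```text
time_s: 44.75
position: [0.5282, -0.301, 0.1551]
eef_rot: [3.131, -0.201, 0.014]
force: [0.6, 0.8, -0.1]
opening: 0.323
```

Call:
apply_moves([
  [-0.02,0.06,0,0,0,0.05],
  [-0.04,0.12,0,0,0,0.1],
  [-0.06,0.18,0,0,0,0.15],
  [-0.1,0.3,0,0,0,0.2],
  [-0.15,0.4,0,0,0,0.25],
  [-0.2,0.45,0,0,0,0.3],
  [-0.2,0.5,0,0,0,0.35],
  [-0.2,0.5,0,0,0,0.4],
])

```text
time_s: 45.75
position: [0.4248, -0.048, 0.1497]
eef_rot: [-2.647, -1.69, 0.0]
force: [-0.1, 0.5, 0.3]
opening: 0.321
```

```bash
python3 look.py r8; python3 -c "from h import *
for n in ('top','scene'):
  spats(n)"
```

```text
t45.8 pos [ 0.4248 -0.048   0.1497] psi -24.89 z [-0.001  0.    -1.   ] j [-0.11  0.17 -0.35  1.05  0.    1.89] F [-0.1  0.5  0.3] M [-0.01 -0.01  0.06] op_mm 27.3
top spatula_0 [ 0.5383 -0.4001] -7.6 176 0.84 [463. 223. 474. 292.]
top spatula_0 [ 0.5508 -0.3036] -7.1 179 0.78 [425. 219. 438. 286.]
top spatula_0 [ 0.5452 -0.351 ] -7.0 179 0.74 [443. 219. 454. 289.]
top spatula_0 [ 0.5924 -0.2023] -3.6 234 0.69 [384. 193. 396. 282.]
scene spatula_0 [ 0.5451 -0.3458] -8.0 180 0.9 [328. 346. 404. 377.]
scene spatula_0 [ 0.5376 -0.3938] -7.7 179 0.9 [340. 362. 411. 400.]
scene spatula_0 [ 0.55   -0.2977] -7.5 179 0.87 [321. 326. 394. 360.]
scene spatula_0 [ 0.7897 -0.1744] 43.8 130 0.72 [393. 248. 419. 285.]
```

View pics/r8.png

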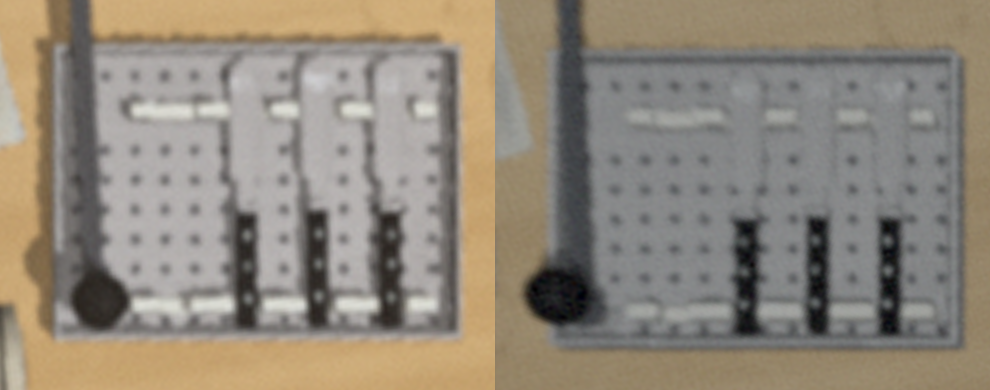

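Call:
apply_moves([
  [0.02,-0.04,0,0,0,0.045],
  [0.04,-0.08,0,0,0,0.09],
  [0.06,-0.13,0,0,0,0.135],
  [0.08,-0.18,0,0,0,0.18],
  [0.1,-0.23,0,0,0,0.225],
  [0.1264,-0.2826,0,0,0,0.27],
  [0.1264,-0.2826,0,0,0,0.305],
  [0.1264,-0.2826,0,0,0,0.305],
], gripper=0.1)

```text
time_s: 47.05
position: [0.4886, -0.1914, 0.1493]
eef_rot: [-1.586, -2.711, 0.0]
force: [-0.1, 0.2, -0.0]
opening: 0.901
```

Call:
apply_moves([
  [0,0,-0.06,0,0,0],
  [0,0,-0.12,0,0,0],
  [0,0,-0.17,0,0,0],
  [0,0,-0.2025,0,0,0],
  [0,0,-0.2025,0,0,0],
  [0,0,-0.2025,0,0,0],
], force=90)

```text
time_s: 47.8
position: [0.4893, -0.1909, 0.0492]
eef_rot: [1.582, 2.713, 0.0]
force: [-0.5, -1.0, 1.4]
opening: 0.897
```

Call:
apply_moves([
  [0,0,0,0,0,0],
  [0,0,0,0,0,0],
  [0,0,0,0,0,0],
  [0,0,0,0,0,0],
  [0,0,0,0,0,0],
  [0,0,0,0,0,0],
  [0,0,0,0,0,0],
], gripper=1)

```text
time_s: 48.68
position: [0.4888, -0.1913, 0.0498]
eef_rot: [1.581, 2.713, -0.001]
force: [-2.8, 0.1, 6.5]
opening: 0.409
```

```bash
python3 -c "from h import *; st()"
```

```text
t48.7 pos [ 0.4888 -0.1913  0.0498] psi 29.53 z [ 0.001 -0.001 -1.   ] j [-0.37  0.46 -0.24  0.87 -0.    0.68] F [-2.8  0.1  6.5] M [-0.05  0.59  0.03] op_mm 34.8
```

Call:
apply_moves([
  [0,0,0,0,0,-0.045],
  [0,0,0,0,0,-0.09],
  [0,0,0,0,0,-0.135],
  [0,0,0,0,0,-0.18],
  [0,0,0,0,0,-0.225],
  [0,0,0,0,0,-0.27],
  [0,0,0,0,0,-0.315],
  [0,0,0,0,0,-0.36],
])

```text
time_s: 49.68
position: [0.4888, -0.1913, 0.0497]
eef_rot: [2.792, 1.438, -0.0]
force: [-2.5, -0.8, 7.2]
opening: 0.406
```

Call:
apply_moves([
  [0,0,0,0,0,-0.03],
  [0,0,0,0,0,-0.06],
  [0,0,0,0,0,-0.09],
  [0,0,0,0,0,-0.12],
  [0,0,0,0,0,-0.15],
  [0,0,0,0,0,-0.18],
  [0,0,0,0,0,-0.2],
  [0,0,0,0,0,-0.2],
])

```text
time_s: 50.68
position: [0.4888, -0.1912, 0.0495]
eef_rot: [3.099, 0.509, 0.0]
force: [-2.8, 0.5, 4.9]
opening: 0.405
```

```bash
python3 bar.py
```

```text
t50.7 pos [ 0.4888 -0.1912  0.0495] psi -71.33 z [ 0.    -0.001 -1.   ] j [-0.37  0.46 -0.24  0.87 -0.    2.44] F [-2.8  0.5  4.9] M [-0.09  0.51 -0.2 ] op_mm 34.4
top 0.7 [439.0, 276.8, 475.2, 287.3] (array([ 0.47382859, -0.36180346]), np.float64(85.24606069704596), np.float64(0.08855535535001813))
scene 0.74 [301.9, 303.6, 356.9, 400.8] (array([ 0.47696112, -0.28306741]), np.float64(-94.99729758325775), np.float64(0.251900821123585))
```

Call:
apply_moves([
  [0,0,0,0,0,-0.02],
  [0,0,0,0,0,-0.04],
  [0,0,0,0,0,-0.05],
  [0,0,0,0,0,-0.05],
])

```text
time_s: 51.38
position: [0.4904, -0.191, 0.0495]
eef_rot: [3.129, 0.271, 0.005]
force: [2.7, 0.5, 3.8]
opening: 0.409
```

Call:
apply_moves([
  [0,0,0,0,0,0],
  [0,0,0,0,0,0],
  [0,0,0,0,0,0],
  [0,0,0.06,0,0,0],
  [0,0,0.15,0,0,0],
  [-0.05,0.1,0.2,0,0,0],
  [-0.1,0.2,0.24,0,0,0],
  [-0.15,0.32,0.24,0,0,0],
], gripper=0.1)

```text
time_s: 52.38
position: [0.4152, -0.0323, 0.1702]
eef_rot: [3.13, 0.263, 0.006]
force: [-0.6, 0.5, -0.4]
opening: 0.902
```

```bash
python3 bar.py; python3 look.py r9; python3 -c "from h import *
for n in ('top','scene'):
  for t in ('spatula_0','short_spatula','long_spatula'): spats(n,t,.4)"
```

```text
t52.4 pos [ 0.4152 -0.0323  0.1702] psi -80.38 z [ 0.004 -0.    -1.   ] j [-0.08  0.13 -0.35  1.09  0.    2.9 ] F [-0.6  0.5 -0.4] M [ 0.04 -0.03  0.03] op_mm 76.6
top 0.82 [382.6, 268.3, 474.1, 291.2] (array([ 0.47712575, -0.29055377]), np.float64(-97.74344789354548), np.float64(0.2322064100774191))
scene 0.65 [299.6, 303.1, 353.2, 397.9] (array([ 0.47576674, -0.28024608]), np.float64(-98.61078571209084), np.float64(0.2558684827358526))
t52.6 pos [ 0.4144 -0.0323  0.1688] psi -80.11 z [ 0. -0. -1.] j [-0.08  0.13 -0.35  1.09 -0.    2.89] F [ 0.1 -0.3 -0.6] M [-0.02 -0.04 -0.01] op_mm 76.9
top spatula_0 [ 0.5507 -0.3035] -6.9 174 0.87 [428. 219. 436. 286.]
top spatula_0 [ 0.5464 -0.3515] -7.9 181 0.59 [443. 218. 458. 287.]
top spatula_0 [ 0.5527 -0.4015] -7.9 148 0.59 [465. 223. 475. 278.]
top short_spatula [0.4927 0.0598] -97.9 79 0.52 [276. 269. 304. 280.]
top long_spatula [0.4279 0.2647] 96.6 205 0.96 [169. 291. 250. 309.]
scene spatula_0 [ 0.5379 -0.3943] -7.8 180 0.68 [340. 362. 411. 399.]
scene spatula_0 [ 0.55   -0.2978] -7.5 184 0.55 [322. 324. 394. 360.]
scene spatula_0 [ 0.5441 -0.3456] -7.6 178 0.55 [328. 345. 405. 377.]
scene short_spatula [0.4815 0.0033] -97.8 101 0.57 [264. 250. 282. 282.]
scene long_spatula [0.4259 0.2621] 96.2 210 0.74 [190. 188. 230. 238.]
```

View pics/r9.png

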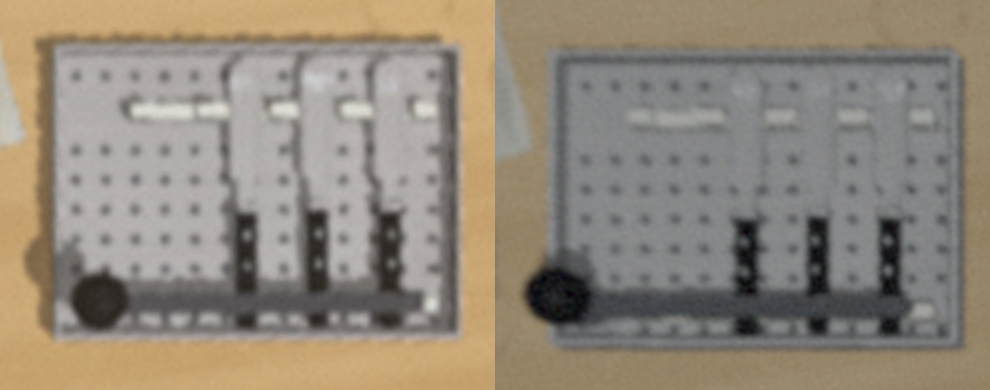

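Call:
apply_moves([
  [-0.05,0.02,0.1,0,0,0],
  [-0.1,0.05,0.18,0,0,0],
  [-0.15,0.08,0.2,0,0,0],
  [-0.15,0.08,0.2,0,0,0],
])

```text
time_s: 53.78
position: [0.3393, 0.0074, 0.2698]
eef_rot: [3.13, 0.27, 0.005]
force: [1.1, -0.4, 0.3]
opening: 0.899
```

```bash
python3 look.py f1 scene
```

```text
t53.8 pos [0.3393 0.0074 0.2698] psi -80.15 z [ 0.003  0.    -1.   ] j [ 0.02 -0.09 -0.3   1.36  0.    2.99] F [ 1.1 -0.4  0.3] M [ 0.01  0.02 -0.08] op_mm 76.4
```

View pics/f1.png

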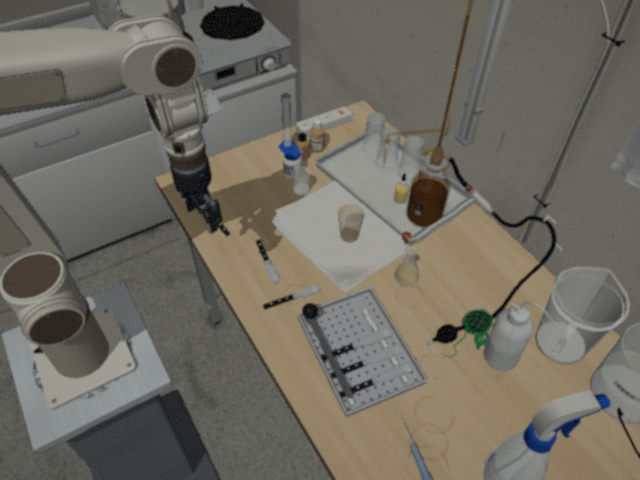

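The last picture shows the bar home across three handles (around pixel 345,360). The stray lies flat on the bench at (292,297) and the short spatula is at (267,262). The glassware has not moved, and the arm is clear. Handing in.

```bash
python3 -c "from bench import ticket; print(ticket.close_job())"
```

```text
the job is handed in; nothing more can be done
None
```

The cassette is loaded and the job is handed in, at about 54 s on the robot's clock.

**What I did:**
- I turned the keeper bar to its open stop by the knob only.
- I took the short spatula out of lane 1 and laid it flat on the bare bench.
- I laid the three 180 mm spatulas in lanes 3, 2 and 1, handles in the narrow notches. Only three of that size were there, so lane 0 is empty.
- I turned the knob back until the bar was home. The long and short spatulas stayed on the bench, and I did not touch the glassware or cups.

**Last checks:**
- **Spatulas:** both cameras show all three parallel to their lanes and seated alike, within about 2 mm of where they should lie along the lane.
- **Keeper bar:** its heading read -97.7° from the top camera and -98.6° from the scene camera, against -97.35° expected at home. I turned the knob about 14° past the nominal travel to be sure it was on the stop, so the knob slipped in the fingers at the end.
- **Open stop:** when I opened the bar, the top camera read within about 1° of the open stop. The scene camera's reading was about 5° off, which I put down to shadow and the knob being included in its outline.

**Disagreements and oddities:**
- The two cameras disagreed by about 3 mm in x, so I used their average.
- The lane 2 spatula met about 6 N as it went in, but it looked level and in line afterwards.

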